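# Clip a plate to the gauging slide and hold it at the detent

## Robot

A 6-joint arm with a two-finger parallel gripper is mounted at the origin on the work surface. World frame = base frame: x ahead of the robot, y to its left, z up, the work surface at z = 0. Lengths are in m, angles in rad, forces in N, time in s.
With the tool pointing down it reaches from about 0.425 to 0.95 m from the base axis. Payload 3.5 kg.
Tool frame: the origin (TCP) lies midway between the tips of the shut fingers; the grasp point (between the pads) lies 19 mm behind it; y points along the fingers, x is the direction in which the jaws open and shut, and the axes are right-handed (so a half turn about y gives the same grasp; the last joint's range is limited). The gripper opens to 85 mm and grips with 20 to 120 N. Pads are 22 mm wide; open, the fingers measure 114 mm over their backs; the gripper's body (76 mm by 85 mm) begins 54 mm behind the grasp point. The pads swing forward as they close: fully open they stand 13 mm farther back than shut.
Start: joints at [1.061, 0.286, 1.577, -0, 1.279, -0.15], TCP at [0.238, 0.632, 0.231] pointing down, gripper open.
Joint ranges: [-2.77, 2.77], [-0.9, 2.22], [0.21, 2.48], [-1.53, 4.67], [0.24, 2.81], [-2.84, 2.84]. Speed limits (rad/s): [2.79, 2.79, 3.14, 3.14, 3.14, 3.14].

## Interface

Orientations are given as a unit quaternion [x, y, z, w].
In Python, from plant import ctrl, viewer gives the robot as it stands.
- The arm moves only by the tool step_arm, never from a script. Its argument "rows" is a list of rows, each a list of 3 entries, a list of its own where there are three numbers: the turn, a rotation vector about the tool's x, y, z in degrees, then the shift along the tool's x, y, z in mm, then the closure, from 0 (fully open) to 1 (shut). A call has 1 to 10 rows; each row is the pose to reach, as a shift and turn from the pose commanded when the call began, along the tool's axes at that moment; what a row does not reach only later rows make up. A row lasts 1/12 s, in which the tool goes at most 41.7 mm and 7.16 degrees, less where a joint would pass 70% of its speed; a pose out of reach is approached as far as the arm can. A call with a gripper value outside its range is refused whole. The fingers move at their own pace and stop on an object; "newtons" is the grip in N (left out, the last holds). Time passes only in rows, so rows that repeat a pose let the fingers close. It gives the time, the measured TCP pose, the force and the opening at its end, in the units of the state.
- ctrl.get_state(): the state, without advancing time (a new reading comes with each control period).
- viewer.read_camera(name): name is "scene" or "top"; returns (picture, depth): 420x560x3 uint8, red, green, blue; 420x560 float32, m along the optical axis (not along the pixel's ray), 0 where there is no reading.
- viewer.calibration(name): a dict with "K" (3x3 intrinsics, pixels), "D" ([k1, k2, p1, p2, k3] as OpenCV has them; the pictures are not rectified), "R" (3x3) and "t" (3): a world point X has camera coordinates R X + t. Camera axes: x right, y down, z forward; pixel columns grow to the right and rows downward; lengths in m; the calibration is good to about 2 mm. A picture is of the moment at which its call begins. calibration takes no time and is no camera call.
- ctrl.sign_off(): hands the job in, once; it reports no verdict.
The state is a dict: "time": time; "qpos": joint angles; "dq": joint speeds; "joint_efforts": joint torques, N m; "eef_pos": TCP position; "tcp_rot": TCP orientation; "contact_force": force on the tool from outside, world axes, zero at the start; "wrist_torque": the same for the moment, N m; "opening": opening from 0.0 (shut) to 1.0 (fully open).
Only numpy, scipy, OpenCV 4.12 (cv2) and the standard library are available. Lean on these libraries where they do the work, as an engineer would, in place of code of your own. Each camera call takes 0.05 s, during which the arm holds its last target.

## Task

Take the spring clip off its parking block by squeezing its handles, and let it close on the small steel plate standing in the carriage of the gauging slide, so that its jaws pinch the plate and the fence behind it together; let go of the clip. Then take the carriage by its upright grip and slide it along the rail until you feel the ball detent drop into the notch of the index strip. Finish there, still holding the grip with the carriage at rest in the notch, and leave the other tools on the bench where they are.

Things in the scene. Friction and masses are not known exactly. Their poses are not given: they have to be found in the camera images.
- slide: fixed gauging slide: dark steel base 130 x 420 x 12 mm, an end stop at each end. Origin at the centre of its underside; y runs along the rail, the way the carriage must travel (it starts at the -y stop, 200 mm of travel, about 1 to 2 N of friction); x crosses the rail, towards the index strip
- knob (a point): centre (half-way up) of the carriage's upright grip, a dark steel block 16 mm across the rail (x), 22 mm along it (y), 38 mm tall, on the carriage's top (about 30 mm above the bench). 105 mm along +y from the clamping place
- clamp_top (a point): where the clip goes: midway through plate plus fence, middle of their length, at the plate's top edge (about 72 mm above the bench). The fence is a 5 mm upright strip of the carriage; the plate stands on its -x side; both run along the rail, 12.5 mm thick together in the slide's x, 42 mm above the carriage's top (fence 2 mm lower). Only a 6 mm lip at their foot within 40 mm
- plate: loose steel plate 6 x 50 x 42 mm, 70 to 140 g, standing on edge in a 7.5 mm slot against the fence; origin at the centre of its underside, z up, x through its thickness. It stays in the slot
- clip_grip (a point): midway between the two handle beads of the upright spring clip (like a steel clothes peg, 89 mm tall, 26 mm wide, 95 g, jaws down), 84 mm above the jaw tips. Handles at its +x and -x: squeeze along x. Parked, 49 mm over the beads (9 mm bars along y); at 31 mm the jaws gape about 24 mm and the beads have risen 3 mm. Takes 12 to 18 N. The pivot limits the bite to 36 mm
- clip_jaw (a joint): opening angle of the clip's jaws: 0 as parked (6 mm gap), 0.16 closed on plate and fence together, about 0.43 at a 24 mm gap, 0.62 at most, -0.14 fully shut
- clip: the spring clip itself, origin midway between the jaw tips at their lowest edge
- stand: fixed wooden parking block 70 x 90 x 20 mm with an upright steel tab 6 mm thick (x) and 34 mm tall on its top; the clip's jaws bite the tab's upper 22 mm, their tips 12 mm above the wood; the clip must rise over 22 mm to come free. Origin at the centre of its underside
- carriage_mark (a point): the index line on the carriage's edge at the +x side, on the ball's centre line, at the carriage's middle (60 mm along -y from the grip)
- carriage: the carriage, origin at the centre of its underside, axes as the slide's
- notch (a point): middle, at the top, of the notch: an 8 mm gap in the steel index strip along the carriage's +x side. y along the rail. The strip is set anew each time: the notch is 70 to 150 mm along +y from the index line at the start. The carriage's sprung ball (10 mm) drops in when index line and notch are level; getting out takes 6 to 8 N along the rail. A measuring head on the strip stands clear
- block_mid (a point): bystander: rust-brown metal block 100 x 60 x 25 mm, its centre
- bowl: bystander: steel bowl 110 mm across, 45 mm high, origin under its centre
- brush: bystander: hand brush lying flat
- driver: bystander: screwdriver lying flat
- caliper: bystander: steel caliper 160 mm long lying flat
- file: bystander: flat file with a wooden handle, 270 mm long, lying flat

How it is judged:
On the way, in this order (a step that is already met when the one before it is completed fails the run):
1. the clip has closed on plate and fence together and is let go (contact force between clip and plate above 2 N and contact force between clip and carriage above 2 N and contact force between the fingers and clip below 0.2 N and value of joint clip_jaw above 0.08 rad), for 0.3 s.
2. the carriage stands in the notch, held by its grip (y of carriage_mark in the frame of notch between -0.0025 and 0.0025 m and contact force between the fingers and carriage above 1 N), for 0.2 s.
At the end, for the whole second after the job is handed in: Carriage at rest, index line within 2.5 mm of the notch's middle along the rail, fingers still holding its grip (over 1 N, within 50 mm of its centre); the clip, untouched, pinches plate and fence (over 2 N each), plate upright within 0.2 rad; no bystander moved over 30 mm (all of step 1 and all of step 2 and distance between the grasp point and knob below 0.05 m and linear speed of carriage below 0.01 m/s and angle between plate's own z axis and vertical below 0.2 rad); the arm keeps its last pose, push and grip.
It fails at once if a bystander tool was pushed aside by more than 30 mm (distance of any of block_mid, bowl, brush, driver, caliper, file from where it was at the start of the episode above 0.03 m).
It also fails if it takes over 56 s, if anything falls off the work surface, if the arm or the gripper's body presses on something with over 40 N, if the wrist force passes 120 N, or if a joint passes its speed limit or range.

## Working session

There is one attempt and no reset: what is moved stays moved. The work goes in short steps, Python scripts to look and compute and a tool call to move; the robot and the scene stay as the last step left them, time stands still between calls to the robot, and variables do not carry over. Pictures are saved under pics/ and viewed, and the job is handed in when it is done.

Besides the shell and the picture viewer there is one more tool, called after ">>>" as name(argument=value, ...), one argument or row to a line, values as JSON. step_arm: Moves the arm, as the interface text tells. Its arguments: {"type":"object","properties":{"rows":{"type":"array"},"newtons":{"type":"number"}},"required":["rows"]}

```bash
ls; mkdir -p pics
python3 - <<'E'
from plant import ctrl, viewer
import cv2,numpy as np
print(ctrl.get_state())
for n in ("scene","top"):
    p,d=viewer.read_camera(n); c=viewer.calibration(n)
    cv2.imwrite(f"pics/{n}0.png",p[:,:,::-1]); np.savez(f"pics/{n}0.npz",p=p,d=d,**c); print(n,c)
E
```

```text
pics
{'time': 0.0, 'qpos': array([ 1.06104440e+00,  2.87168463e-01,  1.57819464e+00, -4.22169230e-06,
        1.27856884e+00, -1.50000212e-01]), 'dq': array([ 0.00013991,  0.00025403, -0.00045344, -0.00039115,  0.00073938,
        0.00026756]), 'joint_efforts': array([-4.45553105e-04, -4.06003439e+01, -2.92617470e+01, -2.36798314e-04,
        6.00311992e-03,  7.81475194e-06]), 'eef_pos': array([0.2372774 , 0.63121939, 0.22993575]), 'tcp_rot': array([ 0.58175116,  0.40173722, -0.40322142, -0.5810209 ]), 'contact_force': array([-0.02264244, -0.01967232,  1.40382397]), 'wrist_torque': array([-0.01701071,  0.01691639, -0.01906255]), 'opening': 0.999612755534622}
scene {'K': array([[486.41227643,   0.        , 281.83597411],
       [  0.        , 486.41227643, 212.55394627],
       [  0.        ,   0.        ,   1.        ]]), 'D': array([0.02496491, 0.        , 0.        , 0.        , 0.        ]), 'R': array([[ 0.66224358,  0.74912816,  0.01550615],
       [ 0.46285244, -0.39272108, -0.79469351],
       [-0.58923769,  0.53345774, -0.6068128 ]]), 't': array([-0.34609115, -0.20501416,  1.70739489])}
top {'K': array([[482.31521563,   0.        , 281.5630426 ],
       [  0.        , 482.31521563, 209.76875794],
       [  0.        ,   0.        ,   1.        ]]), 'D': array([-0.16965021,  0.        ,  0.        ,  0.        ,  0.        ]), 'R': array([[-0.05990761, -0.99819438, -0.00436547],
       [-0.97800491,  0.05957013, -0.19989448],
       [ 0.1997936 , -0.00770575, -0.9798077 ]]), 't': array([0.0106792 , 0.586065  , 1.17557962])}
```

View pics/scene0.png

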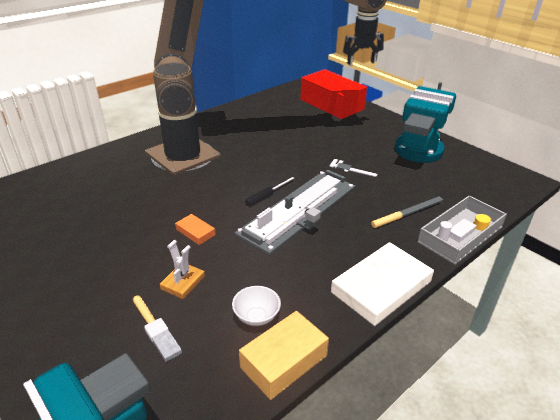

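View pics/top0.png

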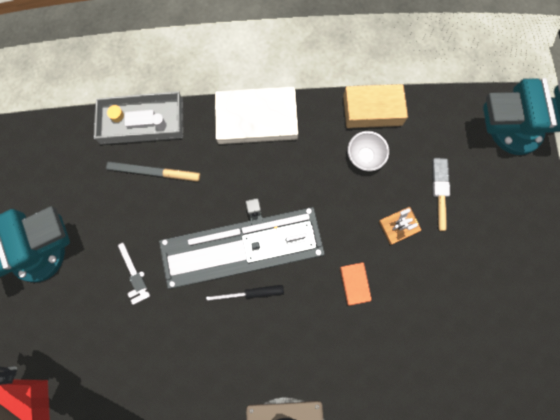

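View enlargements.

The top view shows the slide around (240,247), with the carriage at its right end (280,240). The clip on its stand is at (402,224), the grip at (256,246) and the driver at (245,294). I'll zoom in next.

```bash
cat > h.py <<'E'
import numpy as np,cv2
def load(n): return np.load(f"pics/{n}.npz")
def ray(c,uv):
    uv=np.asarray(uv,float).reshape(-1,1,2)
    n=cv2.undistortPoints(uv,c['K'],c['D']).reshape(-1,2)
    d=np.c_[n,np.ones(len(n))]@c['R']; o=-c['R'].T@c['t']; return o,d
def plane(c,uv,z):
    o,d=ray(c,uv); return o+d*((z-o[2])/d[:,2])[:,None]
def cloud(c):
    h,w=c['d'].shape; u,v=np.meshgrid(np.arange(w),np.arange(h))
    o,d=ray(c,np.c_[u.ravel(),v.ravel()]); return (o+d*c['d'].ravel()[:,None]).reshape(h,w,3)
def tri(c1,p1,c2,p2):
    A=[];b=[]
    M=np.zeros((3,3));v=np.zeros(3);L=[]
    for c,p in((c1,p1),(c2,p2)):
        o,d=ray(c,[p]);d=d[0]/np.linalg.norm(d[0]);P=np.eye(3)-np.outer(d,d);M+=P;v+=P@o;L.append((o,d))
    x=np.linalg.solve(M,v); return x,[np.linalg.norm(np.cross(x-o,d)) for o,d in L]
def proj(c,X): 
    return cv2.projectPoints(np.asarray(X,float).reshape(-1,1,3),cv2.Rodrigues(c['R'])[0],c['t'],c['K'],c['D'])[0].reshape(-1,2)
E
python3 - <<'E'
from h import *
t=load('top0');s=load('scene0')
def z(c,x0,y0,w,h,k,f):
    cv2.imwrite(f,cv2.resize(c['p'][y0:y0+h,x0:x0+w,::-1],None,fx=k,fy=k,interpolation=cv2.INTER_CUBIC))
z(t,155,190,180,110,4.4,'pics/t_sl.png')
z(t,375,200,50,50,12,'pics/t_cl.png')
z(s,230,155,130,100,6,'pics/s_sl.png')
z(s,150,230,65,70,8,'pics/s_cl.png')
E
```

```text
(no output)
```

View pics/t_sl.png

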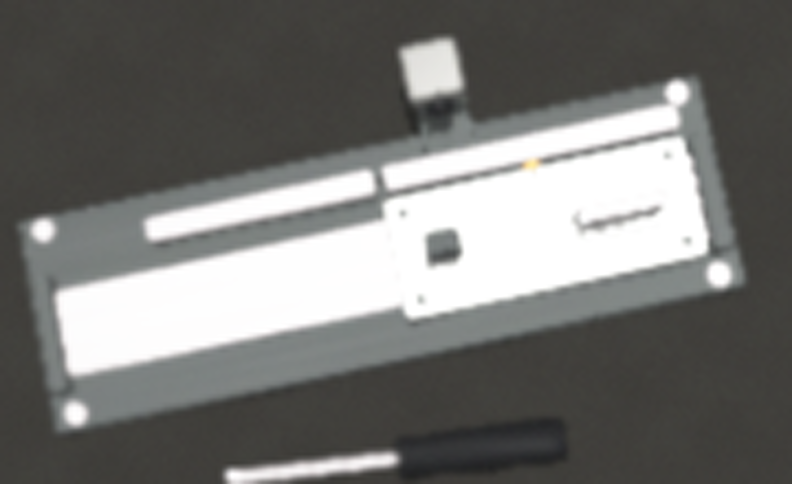

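View pics/t_cl.png

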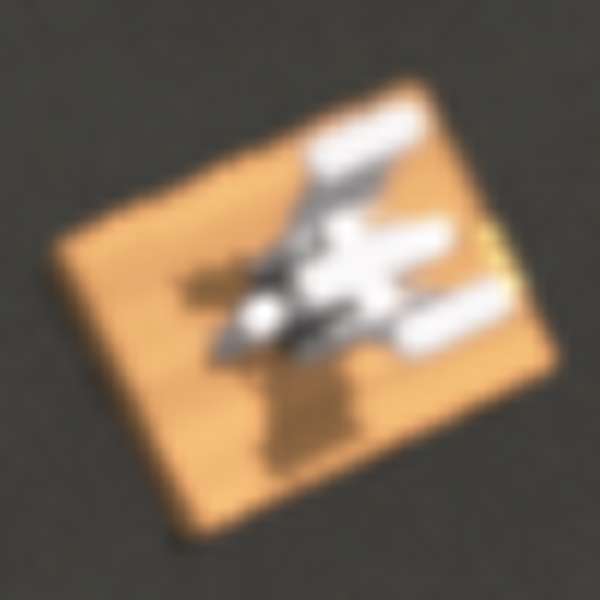

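View pics/s_sl.png

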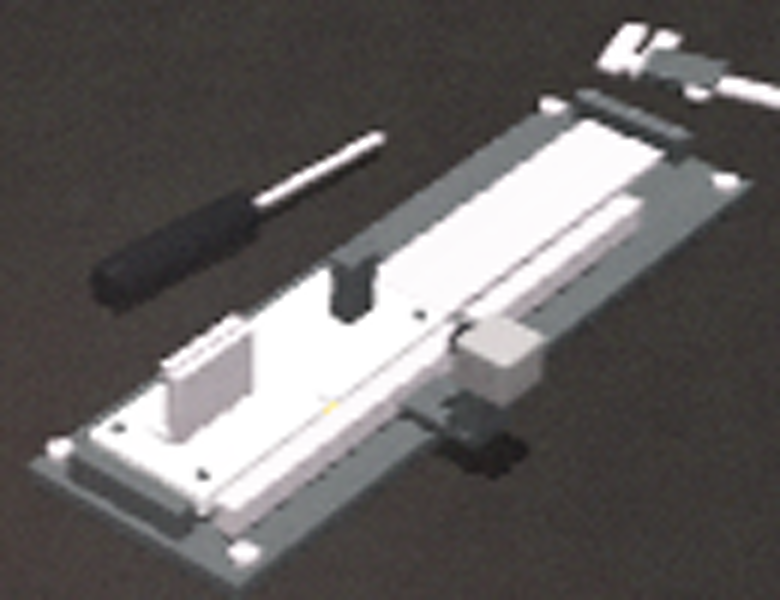

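View pics/s_cl.png

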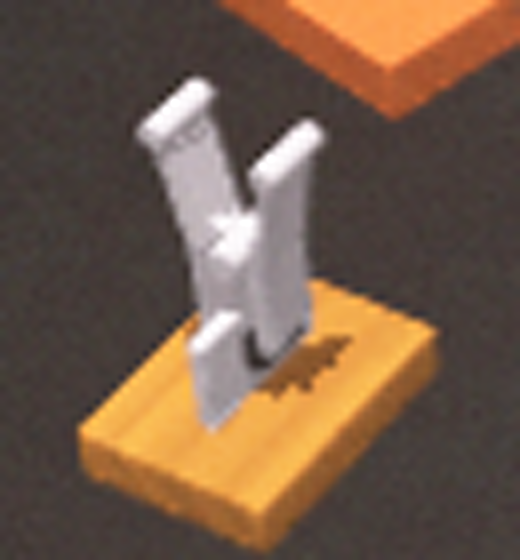

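The zooms show it all clearly. The clip's beads run from lower left to upper right in the top view. The strip's gap is at about (379,180) in the slide zoom, and the yellow index line at (532,164). Next I'll turn these into positions.

```bash
cat > m0.py <<'E'
from h import *
np.set_printoptions(precision=4,suppress=True)
t=load('top0');s=load('scene0')
def T(x0,y0,k,pts): return (np.array(pts,float)+.5)/k-.5+[x0,y0]
# slide corners top view z=.012
sl=T(155,190,4.4,[(20,222),(697,77),(745,285),(58,432)])
S=plane(t,sl,.012);print('slide corners',S, S.mean(0))
ax=(S[0]+S[3]-S[1]-S[2])[:2];print('len',np.linalg.norm(S[0]-S[1]),np.linalg.norm(S[1]-S[2]),'yaw of +y',np.arctan2(ax[1],ax[0]))
ss=T(230,155,6,[(575,92),(752,183),(238,590),(30,462)])
S2=plane(s,ss,.012);print('scene slide corners',S2,S2.mean(0))
ax2=(S2[0]+S2[1]-S2[2]-S2[3])[:2];print('yaw',np.arctan2(ax2[1],ax2[0]))
# beads
tb=T(375,200,12,[(313,162),(425,118),(402,343),(510,295)])
sb=T(150,230,8,[(150,135),(205,90),(265,175),(317,132)])
print('bead tops: t',tb,'s',sb)
# match: top up =+x
B=[]
for a,b in((0,1),(1,0),(2,3),(3,2)): pass
for i in range(4):
  for j in range(4):
    X,e=tri(t,tb[i],s,sb[j])
    if e[0]<.004: print(i,j,X,e[0]); 
C=T(375,200,12,[(415,75),(560,365),(195,540),(55,245)])
W=plane(t,C,.02);print('stand',W,W.mean(0),np.linalg.norm(W[0]-W[1]),np.linalg.norm(W[1]-W[2]))
d=(W[0]+W[3]-W[1]-W[2])[:2];d2=(W[3]+W[2]-W[1]-W[0])[:2]
print('dirs',np.arctan2(d[1],d[0]),np.arctan2(d2[1],d2[0]))
P=cloud(s)
# depth points on the plate/fence and clip
for nm,(u0,v0,u1,v1) in {'clipS':(165,238,195,285),'slS':(255,203,275,232),'knobS':(283,195,295,212)}.items():
    q=P[v0:v1,u0:u1].reshape(-1,3); print(nm,q[:,2].max(), np.sort(q[:,2])[-8:])
Pt=cloud(t)
for nm,(u0,v0,u1,v1) in {'clip':(390,205,425,240),'plate':(283,230,310,245),'knob':(250,238,262,254),'car':(260,250,300,256)}.items():
    q=Pt[v0:v1,u0:u1].reshape(-1,3); print(nm,np.sort(q[:,2])[-12:],np.median(q[:,2]))
E
python3 m0.py
```

```text
slide corners [[ 0.5329  0.3049  0.012 ]
 [ 0.5974 -0.1092  0.012 ]
 [ 0.4696 -0.1286  0.012 ]
 [ 0.4056  0.2842  0.012 ]] [0.5014 0.0878 0.012 ]
len 0.41905739669492453 0.12926881922731837 yaw of +y 1.7248945179136979
scene slide corners [[ 0.4075  0.2948  0.012 ]
 [ 0.5313  0.3024  0.012 ]
 [ 0.599  -0.1123  0.012 ]
 [ 0.469  -0.1285  0.012 ]] [0.5017 0.0891 0.012 ]
yaw 1.7237327937020765
bead tops: t [[400.625  213.0417]
 [409.9583 209.375 ]
 [408.0417 228.125 ]
 [417.0417 224.125 ]] s [[168.3125 246.4375]
 [175.1875 240.8125]
 [182.6875 251.4375]
 [189.1875 246.0625]]
0 3 [ 0.5478 -0.3156  0.1179] 7.416851475263284e-05
1 2 [ 0.5555 -0.3388  0.1198] 0.0007999493784093681
2 1 [ 0.5094 -0.3301  0.1171] 0.00018229922604660713
3 0 [ 0.5176 -0.3535  0.1182] 0.00011534519279165688
stand [[ 0.5837 -0.3665  0.02  ]
 [ 0.5164 -0.392   0.02  ]
 [ 0.4831 -0.3059  0.02  ]
 [ 0.5504 -0.2812  0.02  ]] [ 0.5334 -0.3364  0.02  ] 0.07196426701899161 0.09237629716556019
dirs 0.35678316111971997 1.9413884439240563
clipS 0.8785121997391082 [0.1215 0.1218 0.1219 0.1219 0.8785 0.8785 0.8785 0.8785]
slS 0.8785121997391082 [0.0728 0.073  0.073  0.0732 0.0735 0.0739 0.0747 0.8785]
knobS 0.8785121997391082 [0.0692 0.0693 0.0701 0.0703 0.0714 0.8785 0.8785 0.8785]
clip [0.1228 0.123  0.1232 0.1233 0.1235 0.1237 0.1239 0.1244 0.1259 0.1262
 1.269  1.269 ] 0.0192148766594622
plate [0.0751 0.0751 0.0755 0.0756 0.0757 0.0758 0.0759 0.0762 0.0762 0.0772
 0.0782 1.269 ] 0.03486726458107281
knob [0.0713 0.0716 0.0717 0.0719 0.072  0.0721 0.0723 0.0723 0.0731 0.0748
 0.0774 1.269 ] 0.033955192623816854
car [0.0351 0.0351 0.0352 0.0352 0.0352 0.0352 0.0353 0.0359 0.0361 0.0365
 0.0365 0.0375] 0.030353262284200877
```

The beads and stand agree with each other: yaw is about 0.355 and the bead tops are about 0.12 up. Now I'll stretch the contrast over the plate, fence, knob and notch, where the picture is nearly saturated.

Run:
```python
from h import *
t=load('top0');s=load('scene0')
def z(c,x0,y0,w,h,k,f,lo,hi):
    a=c['p'][y0:y0+h,x0:x0+w].astype(float).mean(2); print(a.min(),a.max(),np.percentile(a,[50,80,90,95]))
    a=np.clip((a-lo)/(hi-lo)*255,0,255).astype(np.uint8)
    cv2.imwrite(f,cv2.resize(a,None,fx=k,fy=k,interpolation=cv2.INTER_CUBIC))
z(t,235,210,90,60,8.5,'pics/t_ca.png',190,255)
z(s,240,180,80,65,9,'pics/s_ca.png',150,255)
```

```text
40.333333333333336 255.0 [168. 255. 255. 255.]
28.0 255.0 [112.33333333 251.         254.33333333 255.        ]
```

View pics/t_ca.png

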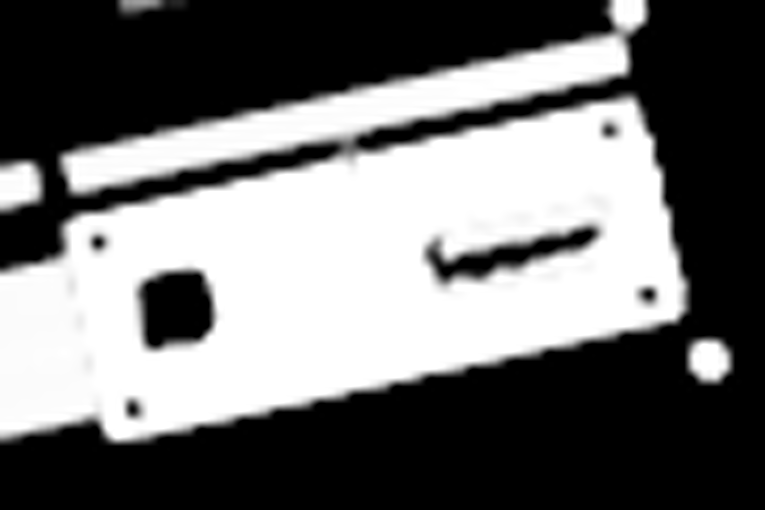

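View pics/s_ca.png

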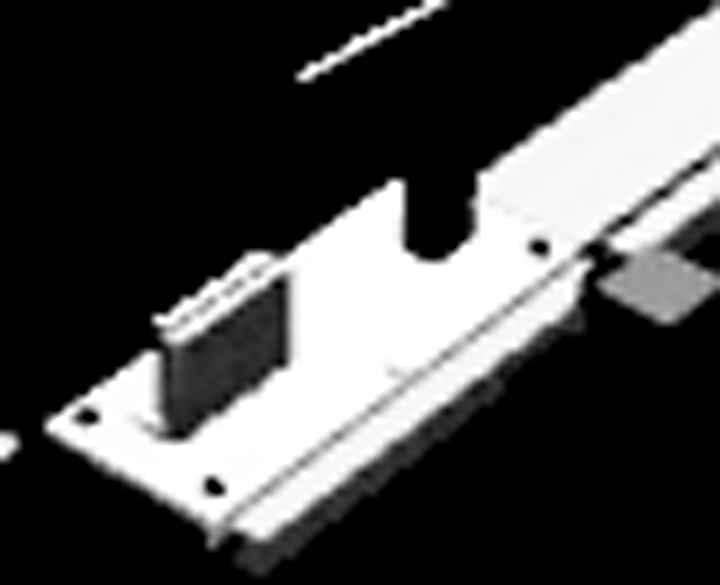

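```bash
cat > m1.py <<'E'
from h import *
np.set_printoptions(precision=4,suppress=True)
t=load('top0');s=load('scene0')
def T(x0,y0,k,pts): return (np.array(pts,float)+.5)/k-.5+[x0,y0]
yaw=.1535; o=np.array([.5015,.0883]); ex=np.array([np.cos(yaw),np.sin(yaw)]);ey=np.array([-ex[1],ex[0]])
loc=lambda X:np.c_[(X[:,:2]-o)@ex,(X[:,:2]-o)@ey,X[:,2]]
A=lambda p:T(235,210,8.5,p); Bs=lambda p:T(240,180,9,p)
sc=plane(t,A([(97,242),(609,129),(648,294),(133,408)]),.030);print('screws',loc(sc),loc(sc).mean(0))
d=sc[0]+sc[3]-sc[1]-sc[2];print('car yaw',np.arctan2(d[1],d[0])-np.pi/2)
print('car corners',loc(plane(t,A([(65,222),(635,97),(685,318),(108,440)]),.030)))
ss=plane(s,Bs([(87,416),(213,487),(538,246)]),.030);print('scene screws',loc(ss))
print('index',loc(plane(t,A([(348,150)]),.03)), 'scene',loc(plane(s,Bs([(394,372)]),.03)))
print('strip gap edges top z=.03',loc(plane(t,A([(40,183),(66,175)]),.030)))
print('fence top edge scene z.070',loc(plane(s,Bs([(168,343),(290,272)]),.070)))
print('plate outer top scene z.072',loc(plane(s,Bs([(155,322),(258,252)]),.072)))
print('knob top dark corners (top cam z .068)',loc(plane(t,A([(140,290),(205,270),(213,335),(150,348)]),.068)))
for nm,c in(('top',t),('scene',s)):
    P=cloud(c); q=P.reshape(-1,3); l=loc(q)
    for k,m in (('plate',(l[:,2]>.062)&(l[:,2]<.085)&(abs(l[:,0])<.06)&(l[:,1]<-.1)&(l[:,1]>-.22)),('knob',(l[:,2]>.062)&(l[:,2]<.085)&(abs(l[:,0])<.06)&(l[:,1]>-.08)&(l[:,1]<.0))):
        print(nm,k,m.sum(),l[m].mean(0) if m.any() else '',l[m].min(0),l[m].max(0))
E
python3 m1.py
```

```text
screws [[ 0.0182 -0.0196  0.03  ]
 [ 0.0192 -0.18    0.03  ]
 [-0.0331 -0.1804  0.03  ]
 [-0.0339 -0.0201  0.03  ]] [-0.0074 -0.1     0.03  ]
car yaw 0.15903847704932628
car corners [[ 0.0263 -0.0112  0.03  ]
 [ 0.0272 -0.19    0.03  ]
 [-0.0427 -0.1897  0.03  ]
 [-0.0419 -0.0107  0.03  ]]
scene screws [[-0.0365 -0.1799  0.03  ]
 [ 0.0154 -0.1801  0.03  ]
 [ 0.0145 -0.0198  0.03  ]]
index [[ 0.0298 -0.1004  0.03  ]] scene [[ 0.0211 -0.1012  0.03  ]]
strip gap edges top z=.03 [[ 0.0398 -0.0061  0.03  ]
 [ 0.0405 -0.0144  0.03  ]]
fence top edge scene z.070 [[-0.0074 -0.1742  0.07  ]
 [-0.0028 -0.1234  0.07  ]]
plate outer top scene z.072 [[-0.0155 -0.171   0.072 ]
 [-0.0151 -0.1241  0.072 ]]
knob top dark corners (top cam z .068) [[-0.0045 -0.0309  0.068 ]
 [-0.0027 -0.0509  0.068 ]
 [-0.0221 -0.0493  0.068 ]
 [-0.022  -0.0303  0.068 ]]
top plate 107 [-0.0083 -0.1451  0.0717] [-0.0147 -0.1727  0.0629] [-0.0011 -0.1178  0.0782]
top knob 56 [-0.0082 -0.0401  0.0692] [-0.0155 -0.0508  0.0622] [ 0.     -0.0292  0.0774]
scene plate 91 [-0.0098 -0.1476  0.069 ] [-0.0185 -0.1776  0.0623] [-0.003  -0.1159  0.0747]
scene knob 33 [-0.0083 -0.0436  0.0667] [-0.0171 -0.055   0.0628] [-0.0018 -0.0296  0.0714]
```

```bash
cat > mv.py <<'E'
import sys,numpy as np
from scipy.spatial.transform import Rotation as R
from plant import ctrl
np.set_printoptions(precision=4,suppress=True)
def show(target=None,yaw=None):
    s=ctrl.get_state(); p=np.array(s['eef_pos']);r=R.from_quat(s['tcp_rot']);M=r.as_matrix()
    print('t',round(s['time'],3),'p',p,'yaw tool x',round(np.arctan2(M[1,0],M[0,0]),4),'y dir',M[:,1],'open',round(s['opening'],4),'F',s['contact_force'])
    print('q',s['qpos'])
    if target is not None:
        cur=np.arctan2(M[1,0],M[0,0])
        if yaw is None: G=r
        else:
            y=(yaw-cur+np.pi/2)%np.pi-np.pi/2+cur
            X=np.array([np.cos(y),np.sin(y),0]);Y=np.array([0,0,-1.]);G=R.from_matrix(np.c_[X,Y,np.cross(X,Y)])
        print('turn deg',np.rad2deg((r.inv()*G).as_rotvec()),'shift mm',M.T@(np.array(target)-p)*1000)
E
python3 -c "
from mv import *
show([.6,.15,.25],.355)
show([.5326,-.3345,.20],.355)"
```

```text
t 0.1 p [0.2373 0.6313 0.23  ] yaw tool x 1.211 y dir [-0.0011 -0.0019 -1.    ] open 0.9982 F [-0.4388  0.2235 -0.2254]
q [ 1.061   0.2871  1.578   0.      1.2786 -0.15  ]
turn deg [ 0.0353 49.0462 -0.1251] shift mm [-322.809   -19.4275 -508.8901]
t 0.1 p [0.2373 0.6313 0.23  ] yaw tool x 1.211 y dir [-0.0011 -0.0019 -1.    ] open 0.9982 F [-0.4388  0.2235 -0.2254]
q [ 1.061   0.2871  1.578   0.      1.2786 -0.15  ]
turn deg [ 0.0353 49.0462 -0.1251] shift mm [-799.9084   31.5742 -616.3984]
```

>>> step_arm(
  rows=[
    [[0,49,0],[-323,-20,-509],0],
    [[0,49,0],[-323,-20,-509],0],
    [[0,49,0],[-323,-20,-509],0],
    [[0,49,0],[-323,-20,-509],0],
    [[0,49,0],[-323,-20,-509],0],
    [[0,49,0],[-323,-20,-509],0],
    [[0,49,0],[-323,-20,-509],0],
    [[0,49,0],[-323,-20,-509],0],
    [[0,49,0],[-323,-20,-509],0],
    [[0,49,0],[-323,-20,-509],0],
  ],
  newtons=40,
)

```text
time: 0.93
eef_pos: [0.4887, 0.2972, 0.2448]
tcp_rot: [0.696, 0.125, -0.125, -0.696]
contact_force: [-0.7, 0.6, -0.2]
opening: 1.004
```

```bash
python3 -c "
from mv import *
show([.60,.05,.23],.355)
show([.5326,-.3345,.20],.355)"
```

```text
t 0.933 p [0.4887 0.2972 0.2448] yaw tool x 0.3558 y dir [-0.0006 -0.0002 -1.    ] open 1.0037 F [-0.7252  0.5817 -0.2051]
q [0.3691 0.0502 1.8201 0.0001 1.2718 0.0132]
turn deg [-0.0031  0.0485 -0.036 ] shift mm [  18.2152   14.767  -270.5375]
t 0.933 p [0.4887 0.2972 0.2448] yaw tool x 0.3558 y dir [-0.0006 -0.0002 -1.    ] open 1.0037 F [-0.7252  0.5817 -0.2051]
q [0.3691 0.0502 1.8201 0.0001 1.2718 0.0132]
turn deg [-0.0031  0.0485 -0.036 ] shift mm [-178.8968   44.8724 -607.47  ]
```

>>> step_arm(
  rows=[
    [[0,0,0],[-179,35,-607],0],
    [[0,0,0],[-179,35,-607],0],
    [[0,0,0],[-179,35,-607],0],
    [[0,0,0],[-179,35,-607],0],
    [[0,0,0],[-179,35,-607],0],
    [[0,0,0],[-179,35,-607],0],
    [[0,0,0],[-179,35,-607],0],
    [[0,0,0],[-179,35,-607],0],
    [[0,0,0],[-179,35,-607],0],
    [[0,0,0],[-179,35,-607],0],
  ],
)

```text
time: 1.77
eef_pos: [0.5162, -0.1178, 0.2217]
tcp_rot: [-0.696, -0.125, 0.125, 0.696]
contact_force: [1.4, 0.7, 0.1]
opening: 0.999
```

```bash
python3 -c "
from mv import *
show([.5326,-.3345,.20],.355)"
```

```text
t 1.767 p [ 0.5162 -0.1178  0.2217] yaw tool x 0.3556 y dir [-0.0003  0.0003 -1.    ] open 0.9992 F [1.4384 0.7038 0.0607]
q [-0.4161 -0.0276  1.9418  0.0001  1.2278 -0.7718]
turn deg [-0.0215  0.0336 -0.0118] shift mm [ -60.1037   21.6261 -208.8418]
```

>>> step_arm(
  rows=[
    [[0,0,0],[-60,22,-209],0],
    [[0,0,0],[-60,22,-209],0],
    [[0,0,0],[-60,22,-209],0],
    [[0,0,0],[-60,22,-209],0],
    [[0,0,0],[-60,22,-209],0],
    [[0,0,0],[-60,22,-209],0],
    [[0,0,0],[-60,22,-209],0],
    [[0,0,0],[-60,22,-209],0],
  ],
)

```text
time: 2.43
eef_pos: [0.5329, -0.3323, 0.1992]
tcp_rot: [-0.695, -0.124, 0.125, 0.697]
contact_force: [0.5, 1.3, -1.0]
opening: 1.0
```

```bash
cat > snap.py <<'E'
import sys
from plant import viewer
from h import *
def snap(tag,n):
    p,d=viewer.read_camera(n);np.savez(f"pics/{n}{tag}.npz",p=p,d=d,**viewer.calibration(n)); return load(n+str(tag))
def zoom(c,x0,y0,w,h,k,f): cv2.imwrite(f,cv2.resize(c['p'][y0:y0+h,x0:x0+w,::-1],None,fx=k,fy=k,interpolation=cv2.INTER_CUBIC))
E
python3 -c "
from mv import *
from snap import *
show([.5326,-.3345,.093],.355)
zoom(snap(1,'top'),350,170,110,90,6,'pics/t1.png')
zoom(snap(1,'scene'),110,170,130,130,4.5,'pics/s1.png')"
```

```text
t 2.433 p [ 0.5329 -0.3323  0.1992] yaw tool x 0.3547 y dir [-0.0013  0.002  -1.    ] open 1.0004 F [ 0.5387  1.3145 -1.0465]
q [-0.7192  0.2127  1.7253  0.0006  1.2058 -1.0741]
turn deg [-0.1317 -0.0195 -0.032 ] shift mm [ -0.9994 106.2317  -2.1622]
```

View pics/s1.png

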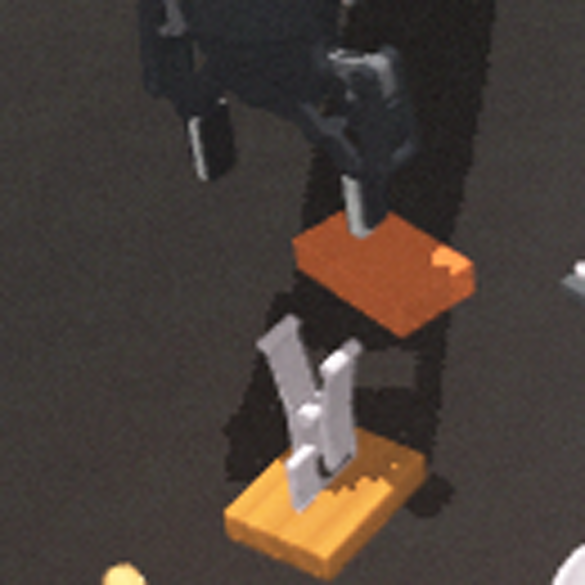

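View pics/t1.png

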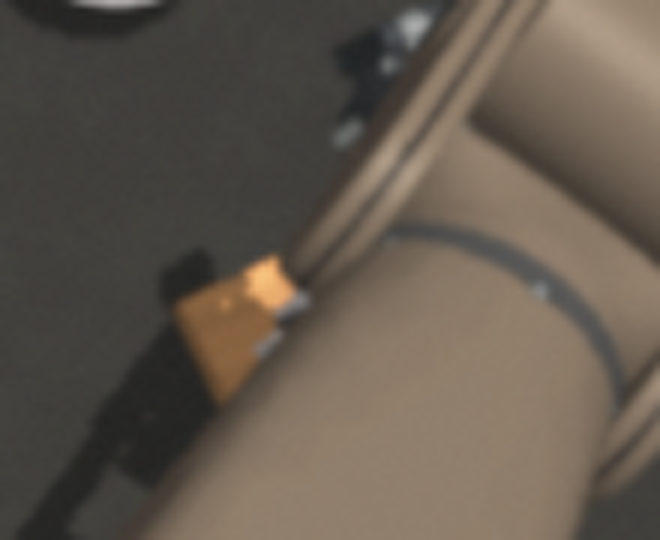

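The scene crop shows the open fingers at (205,150) and (360,210), on either side of the clip below at (310,400). I'll go down.

>>> step_arm(
  rows=[
    [[0,0,0],[-1,40,-2],0],
    [[0,0,0],[-1,70,-2],0],
    [[0,0,0],[-1,90,-2],0],
    [[0,0,0],[-1,106,-2],0],
    [[0,0,0],[-1,106,-2],0],
    [[0,0,0],[-1,106,-2],0],
  ],
)

```text
time: 3.03
eef_pos: [0.5331, -0.3329, 0.0937]
tcp_rot: [-0.695, -0.125, 0.126, 0.696]
contact_force: [0.5, -0.4, 0.5]
opening: 0.996
```

```bash
python3 -c "
from mv import *
from snap import *
show([.5326,-.3345,.093],.355)
zoom(snap(2,'scene'),110,170,130,130,4.5,'pics/s2.png')"
```

```text
t 3.033 p [ 0.5331 -0.3329  0.0937] yaw tool x 0.3578 y dir [-0.0014  0.0014 -1.    ] open 0.9963 F [ 0.4681 -0.4048  0.5062]
q [-0.7195  0.3294  1.7907  0.0001  1.0235 -1.0774]
turn deg [-0.1008  0.1631 -0.0466] shift mm [-1.029   0.7452 -1.3209]
```

View pics/s2.png

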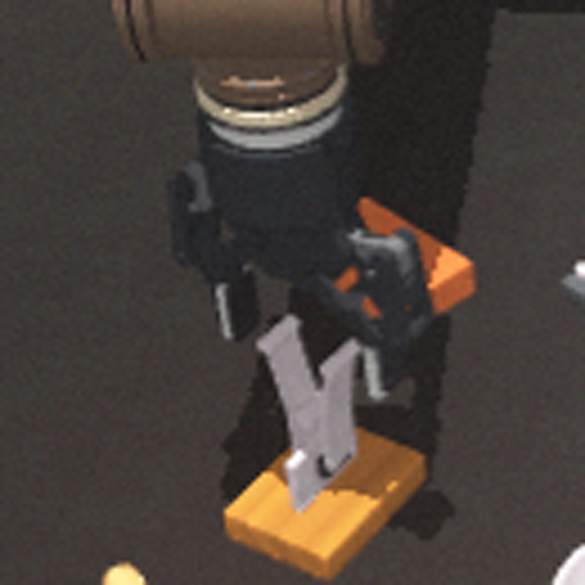

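```bash
python3 -c "
from snap import *
s=load('scene2');print('cam',-s['R'].T@s['t'])
p=np.array([.5331,-.3329,0]);ex=np.array([np.cos(.3578),np.sin(.3578),0]);ey=np.array([-ex[1],ex[0],0])
for zz in (.0937,.107,.126):
  for sx in(-1,1):
    for sy in (-1,1):
      print(zz,sx,sy,((proj(s,p+ex*sx*.0425+ey*sy*.011+[0,0,zz])-[110,170])+.5)*4.5-.5)
c=np.array([.5326,-.3345,.1165]);e=np.array([np.cos(.355),np.sin(.355),0])
print(((proj(s,[c+e*.0245,c-e*.0245,c+e*.0245+[-.0045,.0122,0],c+e*.0245-[-.0045,.0122,0]])-[110,170])+.5)*4.5-.5)
d=cloud(s);m=(d[...,2]>.085)&(d[...,2]<.135)&(np.hypot(d[...,0]-.533,d[...,1]+.333)<.08)
q=(d[m]-p);
import collections
l=np.c_[q@ex,q@ey,q[:,2]]
for a in l[np.argsort(l[:,0])][::4]: print(np.round(a*1000))
" | head -80
```

```text
cam [ 1.33014938 -0.73206978  0.8785122 ]
0.0937 -1 -1 [[241.90923536 364.74561806]]
0.0937 -1 1 [[268.17311777 340.84213036]]
0.0937 1 -1 [[372.40525486 417.89265173]]
0.0937 1 1 [[397.57132129 392.63518443]]
0.107 -1 -1 [[238.59278741 345.93619358]]
0.107 -1 1 [[265.07939822 322.12143843]]
0.107 1 -1 [[369.93708242 398.95218964]]
0.107 1 1 [[395.31231111 373.77832739]]
0.126 -1 -1 [[233.77055064 318.60813886]]
0.126 -1 1 [[260.58197631 294.92806518]]
0.126 1 -1 [[366.34671475 371.42251103]]
0.126 1 1 [[392.02692177 346.37624281]]
[[349.35266706 362.24651563]
 [273.78998848 331.96208881]
 [364.5875717  347.72029276]
 [333.86507131 377.01256619]]
[-60.  -4. 134.]
[-55.  -8. 126.]
[-52. -11. 117.]
[-49. -10. 121.]
[-48.  -9. 111.]
[-47. -13. 117.]
[-47. -11. 129.]
[-47.   9. 117.]
[-46.  -1. 127.]
[-46.  -8. 111.]
[-46.   3. 131.]
[-46.  -4. 115.]
[-45.  -2. 110.]
[-45.  -1. 115.]
[-45.   8. 124.]
[-45.  -1. 134.]
[-45.  -9. 131.]
[-45.   4. 108.]
[-44.   6. 117.]
[-44.   2. 117.]
[-44. -12. 124.]
[-43.   7. 111.]
[-26. -10. 115.]
[-25.   5. 120.]
[-24.  -1. 121.]
[-23.  -2. 119.]
[-23.  -1. 109.]
[-22.   2. 104.]
[-22. -11.  99.]
[-21.  -4. 118.]
[-21.   3. 100.]
[-21.  11. 120.]
[-21.   1. 109.]
[-20.   5.  96.]
[-20.  -4. 109.]
[-20.   6. 102.]
[-20.   5.  99.]
[-20.   8. 116.]
[-19.   6. 108.]
[-19.  -1.  91.]
[-19.  -1.  89.]
[-19.  -1.  95.]
[-19.  -1. 117.]
[-18.  -4. 104.]
[-18. -13.  98.]
[-17.  -8.  85.]
[-17.  -6. 119.]
[-17.   8.  92.]
[-16.  -1.  87.]
[-15.   5.  86.]
[10. -5. 89.]
[12.  1. 91.]
[12. -7. 88.]
[13.  4. 92.]
[13.  3. 90.]
[14.  4. 99.]
[ 14.   8. 102.]
[ 14.  10. 119.]
[ 15.  -8. 103.]
[ 15.  -0. 106.]
[ 15.  11. 104.]
[ 15. -12. 106.]
[ 16. -12. 113.]
```

>>> step_arm(
  rows=[
    [[0,0,0],[0,0,0],0.2],
    [[0,0,0],[0,0,0],0.3],
    [[0,0,0],[0,0,0],0.4],
    [[0,0,0],[0,0,0],0.45],
    [[0,0,0],[0,0,0],0.45],
    [[0,0,0],[0,0,0],0.45],
    [[0,0,0],[0,0,0],0.45],
  ],
  newtons=40,
)

```text
time: 3.67
eef_pos: [0.5331, -0.3349, 0.094]
tcp_rot: [-0.696, -0.125, 0.125, 0.696]
contact_force: [-0.0, 0.0, -0.4]
opening: 0.552
```

```bash
python3 -c "
from mv import *
from snap import *
show([.5326,-.3345,.093],.355)
zoom(snap(3,'scene'),130,190,90,100,6,'pics/s3.png')"
```

```text
t 3.667 p [ 0.5331 -0.3349  0.094 ] yaw tool x 0.3556 y dir [ 0.      0.0003 -1.    ] open 0.5524 F [-0.0023  0.0111 -0.4177]
q [-0.7219  0.3303  1.789   0.0003  1.0225 -1.0776]
turn deg [-0.0146  0.032   0.0061] shift mm [-0.3475  0.9768  0.5299]
```

View pics/s3.png

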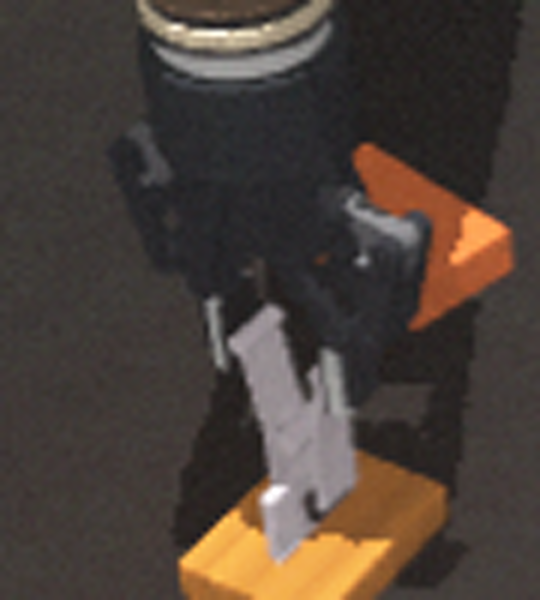

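>>> step_arm(
  rows=[
    [[0,0,0],[0,0,0],0.48],
    [[0,0,0],[0,0,0],0.52],
    [[0,0,0],[0,0,0],0.55],
    [[0,0,0],[0,0,0],0.55],
    [[0,0,0],[0,0,0],0.55],
  ],
)

```text
time: 4.13
eef_pos: [0.5331, -0.3349, 0.0941]
tcp_rot: [-0.696, -0.125, 0.125, 0.696]
contact_force: [0.2, -0.9, -0.6]
opening: 0.45
```

```bash
python3 -c "
from mv import *
from snap import *
show([.5326,-.3345,.093],.355)
zoom(snap(4,'scene'),130,190,90,100,6,'pics/s4.png')"
```

```text
t 4.133 p [ 0.5331 -0.3349  0.0941] yaw tool x 0.3558 y dir [-0.0001  0.0001 -1.    ] open 0.4503 F [ 0.1921 -0.8812 -0.6397]
q [-0.7219  0.3303  1.7888 -0.      1.0226 -1.0776]
turn deg [-0.0061  0.0434 -0.0053] shift mm [-0.3494  1.0728  0.5995]
```

View pics/s4.png

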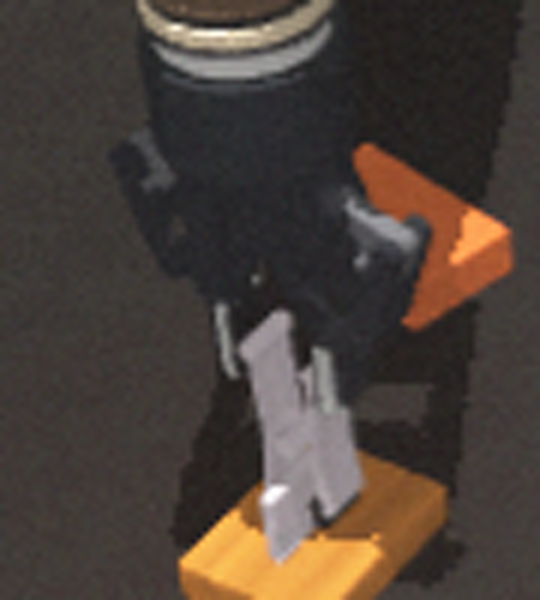

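The clip is opening, with its beads between the pads at (265,330) and (310,380). I'll close on to about 31 mm.

>>> step_arm(
  rows=[
    [[0,0,0],[0,0,0],0.58],
    [[0,0,0],[0,0,0],0.61],
    [[0,0,0],[0,0,0],0.64],
    [[0,0,0],[0,0,0],0.65],
    [[0,0,0],[0,0,0],0.65],
  ],
)

```text
time: 4.6
eef_pos: [0.5332, -0.3349, 0.0941]
tcp_rot: [-0.696, -0.125, 0.125, 0.696]
contact_force: [1.3, -0.5, -1.4]
opening: 0.357
```

```bash
python3 -c "
from mv import *
from snap import *
show([.5326,-.3345,.093],.355)
zoom(snap(5,'scene'),130,190,90,100,6,'pics/s5.png')"
```

```text
t 4.6 p [ 0.5332 -0.3349  0.0941] yaw tool x 0.3559 y dir [-0.  0. -1.] open 0.3569 F [ 1.3195 -0.4878 -1.4045]
q [-0.7218  0.3302  1.7888 -0.      1.0226 -1.0776]
turn deg [-0.0002  0.0488 -0.0004] shift mm [-0.4126  1.1398  0.588 ]
```

View pics/s5.png

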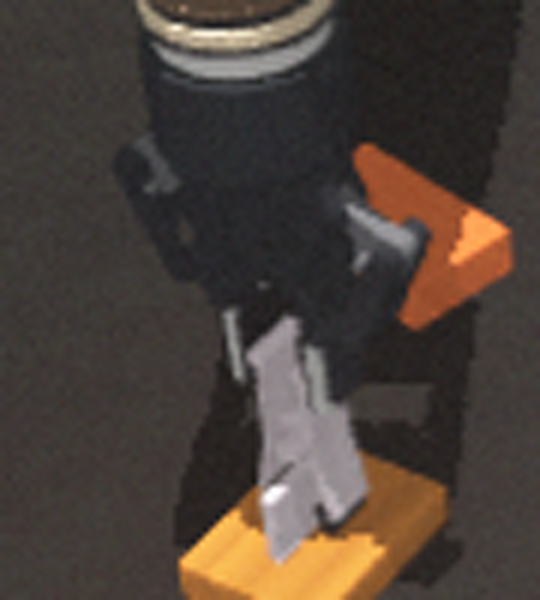

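>>> step_arm(
  rows=[
    [[0,0,0],[0,-4,0],0.66],
    [[0,0,0],[0,-10,0],0.66],
    [[0,0,0],[0,-20,0],0.66],
    [[0,0,0],[0,-35,0],0.66],
    [[0,0,0],[0,-55,0],0.66],
    [[0,0,0],[0,-70,0],0.66],
    [[0,0,0],[0,-80,0],0.66],
    [[0,0,0],[0,-80,0],0.66],
    [[0,0,0],[0,-80,0],0.66],
  ],
)

```text
time: 5.4
eef_pos: [0.5335, -0.3352, 0.1751]
tcp_rot: [0.696, 0.126, -0.125, -0.695]
contact_force: [0.5, 0.0, -0.7]
opening: 0.342
```

```bash
python3 -c "
from mv import *
from snap import *
show([.5148,-.0564,.2],.155)
zoom(snap(6,'scene'),130,150,90,100,6,'pics/s6.png')"
```

```text
t 5.4 p [ 0.5335 -0.3352  0.1751] yaw tool x 0.3558 y dir [ 0.0013 -0.0012 -1.    ] open 0.3416 F [ 0.4581  0.     -0.7329]
q [-0.7218  0.2376  1.7419 -0.      1.1603 -1.0776]
turn deg [ 0.0871 11.5055  0.0573] shift mm [ 79.6375 -25.2283 267.7635]
```

View pics/s6.png

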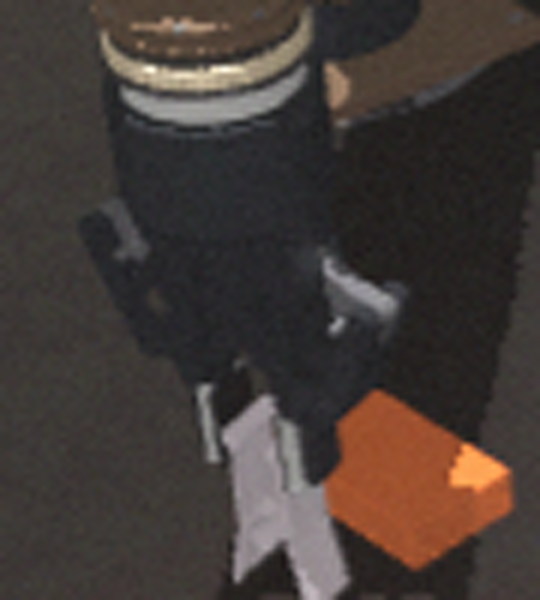

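The clip came off cleanly and hangs between the pads, jaws at (265,560). I'll carry it over to the slide.

>>> step_arm(
  rows=[
    [[0,2,0],[10,-10,33],0.66],
    [[0,5,0],[20,-25,67],0.66],
    [[0,9,0],[30,-25,101],0.66],
    [[0,11.5,0],[40,-25,134],0.66],
    [[0,11.5,0],[50,-25,168],0.66],
    [[0,11.5,0],[60,-25,202],0.66],
    [[0,11.5,0],[70,-25,235],0.66],
    [[0,11.5,0],[80,-25,258],0.66],
    [[0,11.5,0],[80,-25,268],0.66],
    [[0,11.5,0],[80,-25,268],0.66],
  ],
)

```text
time: 6.28
eef_pos: [0.5135, -0.0538, 0.1977]
tcp_rot: [-0.704, -0.055, 0.057, 0.705]
contact_force: [-0.5, -0.3, -0.8]
opening: 0.342
```

>>> step_arm(
  rows=[
    [[0,0,0],[0,0,0],0.66],
    [[0,0,0],[0,0,0],0.66],
    [[0,0,0],[0,0,0],0.66],
  ],
)

```text
time: 6.53
eef_pos: [0.5149, -0.0572, 0.1989]
tcp_rot: [0.705, 0.054, -0.054, -0.705]
contact_force: [-0.3, -0.2, -1.6]
opening: 0.345
```

```bash
python3 -c "
from mv import *
from snap import *
show([.5148,-.0564,.14],.155)
zoom(snap(7,'scene'),200,110,110,130,4.5,'pics/s7.png')
zoom(snap(7,'top'),230,170,130,100,6,'pics/t7.png')
"
```

```text
t 6.533 p [ 0.5149 -0.0572  0.1989] yaw tool x 0.1533 y dir [-0.0004 -0.0003 -1.    ] open 0.3446 F [-0.3393 -0.2419 -1.5708]
q [-0.3065 -0.0323  1.9896 -0.0004  1.1846 -0.4596]
turn deg [ 0.0127 -0.0988 -0.0224] shift mm [ 0.0677 58.9062  0.8244]
```

View pics/s7.png

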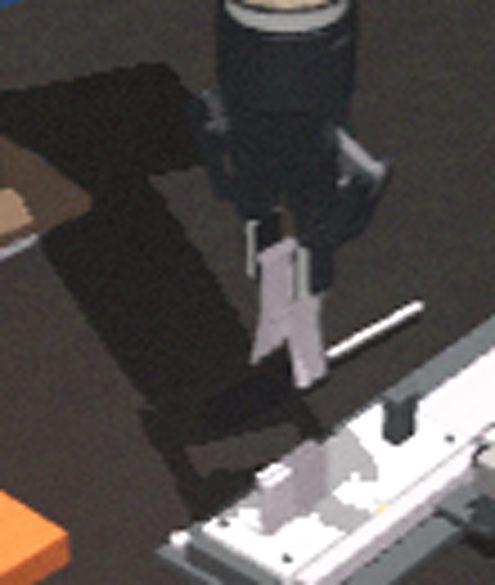

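View pics/t7.png

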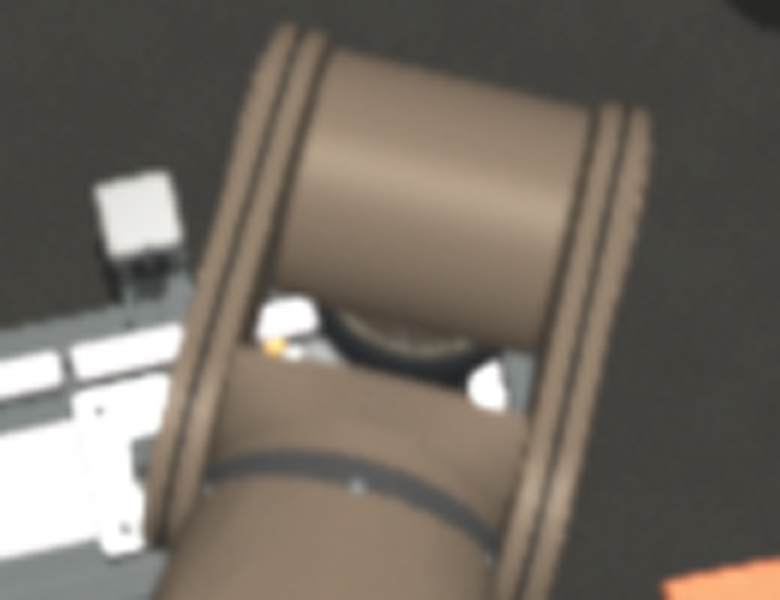

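```bash
python3 -c "
from snap import *
np.set_printoptions(precision=1,suppress=True)
s=load('scene7');P=cloud(s).reshape(-1,3);yaw=.155;o=np.array([.5015,.0883]);ex=np.array([np.cos(yaw),np.sin(yaw)]);ey=np.array([-ex[1],ex[0]])
l=np.c_[(P[:,:2]-o)@ex,(P[:,:2]-o)@ey,P[:,2]]*1000
tc=np.array([.5149-.5015,-.0572-.0883]);print('tcp loc',tc@ex*1e3,tc@ey*1e3)
for z0 in range(125,240,5):
  m=(l[:,2]>z0)&(l[:,2]<=z0+5)&(abs(l[:,0])<60)&(abs(l[:,1]+145)<40)
  q=l[m]
  if len(q): print(z0,len(q),'x',np.sort(q[:,0]),'y',q[:,1].min(),q[:,1].max())
m=(l[:,2]>55)&(l[:,2]<=80)&(abs(l[:,0])<60)&(abs(l[:,1]+145)<40)
q=l[m];print('plate',len(q),q.min(0),q.max(0)); print(q[np.argsort(q[:,2])][-25:])
"
```

```text
tcp loc -9.222949934486476 -145.82437105815325
125 3 x [-28.1 -26.2   0.3] y -155.04976595334333 -136.94091377999533
130 22 x [-32.8 -27.7 -27.5 -26.4 -26.3 -26.3 -26.2 -26.1 -25.5 -24.3  -2.6  -1.4
   0.4   1.2   1.4   2.4   2.4   2.7   3.    3.1   3.4   4.8] y -159.4580099862524 -132.71839673994955
135 12 x [-31.  -27.4 -27.3 -24.5 -24.2 -24.1 -21.9  -2.5   0.8   2.6   4.6   5.8] y -157.6355840463953 -135.03865272983958
140 35 x [-31.6 -29.8 -29.6 -29.5 -28.5 -27.8 -27.5 -27.3 -26.8 -26.8 -26.6 -24.8
 -24.7 -24.  -23.5 -23.1 -22.  -21.9  -0.8  -0.2   0.9   2.1   2.2   3.4
   3.4   3.5   3.7   4.    4.5   5.1   5.2   5.5   5.8   5.9   7. ] y -159.40572505756083 -134.35822835489589
145 17 x [-30.1 -28.2 -27.8 -27.6 -27.3 -27.2 -25.8 -24.6  -0.6   2.8   3.    3.8
   4.1   4.3   5.1   5.2   5.5] y -157.05511119180773 -133.90059887872525
150 18 x [-30.9 -28.6 -27.3 -27.2 -27.  -26.4   1.2   2.    2.4   2.8   3.3   3.3
   3.6   3.9   4.5   4.8   5.5   5.6] y -157.76344852401922 -134.26649802264814
155 14 x [-29.  -25.4 -25.3  -5.1  -0.6   0.4   1.3   2.2   2.3   2.5   2.9   2.9
   3.2   
[... 3276 characters left out ...]
9] y -159.1899850408299 -140.76719065085092
plate 125 [ -18.6 -175.9   55.2] [  -2.2 -115.1   75.5]
[[ -13.7 -160.1   71.3]
 [  -6.5 -160.    71.4]
 [ -18.  -122.    71.4]
 [ -17.6 -163.9   71.5]
 [  -5.6 -123.7   71.5]
 [ -14.1 -143.2   71.6]
 [  -7.1 -155.3   71.8]
 [  -8.3 -162.2   71.8]
 [ -12.7 -136.4   71.8]
 [ -10.5 -134.8   72. ]
 [  -6.2 -172.6   72.1]
 [  -5.3 -136.6   72.1]
 [  -4.6 -153.9   72.2]
 [ -14.7 -150.8   72.2]
 [ -16.4 -140.6   72.4]
 [ -10.6 -159.6   72.5]
 [ -15.9 -128.6   72.7]
 [ -12.9 -156.9   73.2]
 [ -11.7 -150.    73.2]
 [ -14.9 -170.9   73.5]
 [ -10.  -131.2   73.6]
 [  -5.4 -128.1   74.1]
 [  -9.7 -168.6   74.8]
 [ -11.7 -141.7   75.3]
 [ -10.4 -134.9   75.5]]
```

From the scene depth, the open jaws centre at about −12.3 mm in slide x and plate plus fence at about −10.5. I'll shift +1.5 mm in x, then go down to just above the plate and look.

>>> step_arm(
  rows=[
    [[0,0,0],[1.5,20,0],0.66],
    [[0,0,0],[1.5,40,0],0.66],
    [[0,0,0],[1.5,49,0],0.66],
    [[0,0,0],[1.5,49,0],0.66],
    [[0,0,0],[1.5,49,0],0.66],
  ],
)

```text
time: 7.05
eef_pos: [0.5161, -0.056, 0.1499]
tcp_rot: [-0.705, -0.054, 0.055, 0.705]
contact_force: [0.1, -0.0, -0.4]
opening: 0.342
```

```bash
python3 -c "
from mv import *
from snap import *
show([.5163,-.0562,.113],.155)
zoom(snap(8,'scene'),230,150,80,90,6.5,'pics/s8.png')
"
```

```text
t 7.05 p [ 0.5161 -0.056   0.1499] yaw tool x 0.1544 y dir [-0.0011  0.0003 -1.    ] open 0.3419 F [ 0.0668 -0.0317 -0.4151]
q [-0.3036  0.0271  2.0263 -0.0001  1.0893 -0.458 ]
turn deg [-0.026  -0.0327 -0.0593] shift mm [ 0.1738 36.8886 -0.255 ]
```

View pics/s8.png

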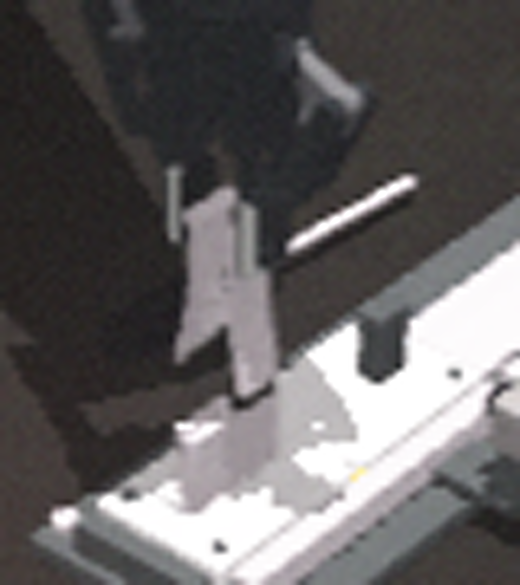

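```bash
python3 -c "
from snap import *
np.set_printoptions(precision=1,suppress=True)
s=load('scene8');P=cloud(s).reshape(-1,3);yaw=.155;o=np.array([.5015,.0883]);ex=np.array([np.cos(yaw),np.sin(yaw)]);ey=np.array([-ex[1],ex[0]])
l=np.c_[(P[:,:2]-o)@ex,(P[:,:2]-o)@ey,P[:,2]]*1000
for z0 in range(50,120,5):
  m=(l[:,2]>z0)&(l[:,2]<=z0+5)&(abs(l[:,0])<40)&(abs(l[:,1]+145)<30)
  q=l[m]
  if len(q): print(z0,len(q),'x',np.sort(q[:,0]),'y',q[:,1].min(),q[:,1].max())
"
```

```text
50 25 x [-15.   -9.6  -9.   -8.9  -7.7  -7.4  -7.2  -7.1  -6.9  -6.9  -6.7  -6.5
  -6.2  -6.2  -5.6  -5.6  -5.5  -5.3  -4.9  -4.8  -4.8  -4.6  -4.4  -4.1
  -3.8] y -174.53338254226333 -119.71128627578439
55 18 x [-16.6 -15.6 -11.1  -7.2  -7.   -6.8  -6.8  -6.7  -6.5  -6.2  -6.2  -6.2
  -6.1  -5.7  -5.   -4.9  -4.8  -4.3] y -171.52323072725903 -119.22747594048589
60 24 x [-17.5  -9.5  -8.8  -8.5  -8.3  -7.8  -7.2  -7.1  -6.7  -6.6  -6.5  -6.4
  -6.2  -6.1  -5.9  -5.9  -5.8  -5.8  -5.6  -5.6  -5.3  -5.3  -4.9  -3.8] y -173.84055269670134 -120.10748632988343
65 27 x [-16.8 -16.2 -12.7 -12.5 -12.3 -10.4  -8.7  -8.4  -8.1  -7.7  -7.5  -7.2
  -6.8  -6.8  -6.6  -6.4  -6.3  -6.1  -5.9  -5.7  -5.3  -5.3  -5.3  -4.5
  -4.1  -3.6  -2.7] y -171.95898105643025 -121.70020992939922
70 27 x [-17.8 -17.5 -16.9 -16.8 -16.5 -16.1 -16.1 -15.3 -14.2 -13.3 -13.3 -12.5
 -12.2 -12.2 -11.9 -10.9 -10.5  -9.3  -8.9  -8.7  -7.6  -7.3  -7.1  -7.
  -6.6  -6.2  -4.3] y -173.66447101086524 -120.8665537415278
80 16 x [-29.9 -26.8 -26.3 -24.8 -24.5 -23.7 -23.   -0.4   1.5   3.1   3.8   4.1
   4.7   5.    5.2   6.4] y
[... 486 characters left out ...]
  5.5   5.6   6.8   6.9   7.    8.5   9.2] y -156.4964258038484 -135.0713965616686
100 18 x [-29.9 -28.  -25.9 -25.7 -25.  -25.  -24.9 -23.8 -23.6   2.2   2.5   2.7
   2.9   3.1   3.4   4.9   5.4   5.6] y -160.46459885936648 -133.1456819360905
105 14 x [-25.2 -23.4  -0.9  -0.6   2.4   2.6   2.6   3.    3.4   3.6   3.9   5.3
   6.7   6.7] y -154.69876652242985 -134.26996691526963
110 15 x [-27.6 -25.3 -24.4  -1.7  -1.    1.1   1.2   1.4   1.6   1.8   2.2   3.
   4.1   4.3   4.8] y -155.5440893640078 -131.7015271804502
115 21 x [-27.2 -23.3 -21.1 -20.9 -16.1 -12.   -7.9  -7.3  -3.   -1.   -0.3  -0.1
   0.1   0.5   1.5   2.1   2.1   2.3   3.    3.2   3.4] y -157.80253924040457 -138.295505159017
```

The gap (about −24.5 to +2) is centred on plate plus fence (−18 to −6) within a millimetre. I'll lower it.

>>> step_arm(
  rows=[
    [[0,0,0],[0,6,0],0.66],
    [[0,0,0],[0,12,0],0.66],
    [[0,0,0],[0,18,0],0.66],
    [[0,0,0],[0,24,0],0.66],
    [[0,0,0],[0,24,0],0.66],
  ],
)

```text
time: 7.52
eef_pos: [0.5152, -0.0553, 0.1244]
tcp_rot: [-0.705, -0.054, 0.056, 0.705]
contact_force: [0.2, 1.0, -1.1]
opening: 0.347
```

>>> step_arm(
  rows=[
    [[0,0,0],[0,5,0],0.66],
    [[0,0,0],[0,10,0],0.66],
    [[0,0,0],[0,12,0],0.66],
    [[0,0,0],[0,12,0],0.66],
  ],
)

```text
time: 7.85
eef_pos: [0.5158, -0.0555, 0.1133]
tcp_rot: [-0.705, -0.054, 0.055, 0.705]
contact_force: [0.8, 0.7, -1.4]
opening: 0.346
```

```bash
python3 -c "
from mv import *
from snap import *
show([.5163,-.0562,.113],.155)
zoom(snap(9,'scene'),230,150,80,90,6.5,'pics/s9.png')
"
```

```text
t 7.85 p [ 0.5158 -0.0555  0.1133] yaw tool x 0.1551 y dir [-0.0014  0.0004 -1.    ] open 0.3458 F [ 0.7665  0.7258 -1.425 ]
q [-0.3029  0.0761  2.0502 -0.      1.0168 -0.458 ]
turn deg [-0.0362  0.0065 -0.0764] shift mm [ 0.3752  0.3051 -0.7974]
```

View pics/s9.png

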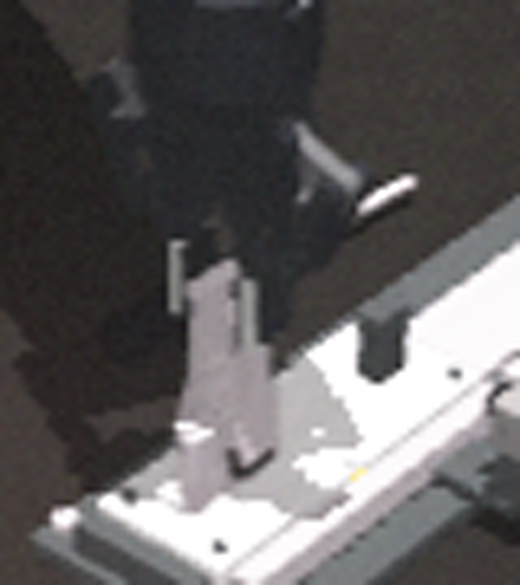

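The jaws now straddle plate and fence, with the +x jaw in front of the fence at (250,440) and no contact force. I'll open the fingers.

>>> step_arm(
  rows=[
    [[0,0,0],[0,0,0],0.6],
    [[0,0,0],[0,0,0],0.56],
    [[0,0,0],[0,0,0],0.52],
    [[0,0,0],[0,0,0],0.48],
    [[0,0,0],[0,0,0],0.4],
    [[0,0,0],[0,0,0],0.3],
    [[0,0,0],[0,0,0],0.2],
    [[0,0,0],[0,0,0],0.1],
    [[0,0,0],[0,0,0],0.1],
    [[0,0,0],[0,0,0],0.1],
  ],
)

```text
time: 8.73
eef_pos: [0.5163, -0.0556, 0.1142]
tcp_rot: [0.705, 0.055, -0.055, -0.705]
contact_force: [-0.5, -1.0, 0.4]
opening: 0.903
```

```bash
python3 -c "
from mv import *
from snap import *
show([.5163,-.0562,.22],.155)
zoom(snap(10,'scene'),230,150,80,90,6.5,'pics/s10.png')
"
```

```text
t 8.733 p [ 0.5163 -0.0556  0.1142] yaw tool x 0.1551 y dir [ 0.0001 -0.     -1.    ] open 0.9032 F [-0.4621 -0.9778  0.3989]
q [-0.3028  0.0752  2.0493 -0.      1.017  -0.4579]
turn deg [0.0037 0.0062 0.0067] shift mm [  -0.1223 -105.8181   -0.5734]
```

View pics/s10.png

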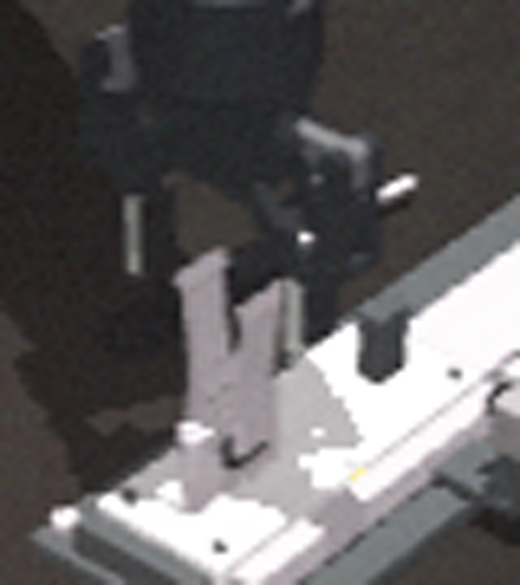

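The clip has closed on plate and fence, and both pads stand clear of its beads. Next: rise, then measure the knob and the measuring head from the first pictures.

>>> step_arm(
  rows=[
    [[0,0,0],[0,-15,0],0],
    [[0,0,0],[0,-40,0],0],
    [[0,0,0],[0,-75,0],0],
    [[0,0,0],[0,-106,0],0],
    [[0,0,0],[0,-106,0],0],
    [[0,0,0],[0,-106,0],0],
  ],
)

```text
time: 9.28
eef_pos: [0.5177, -0.056, 0.2229]
tcp_rot: [0.706, 0.057, -0.053, -0.704]
contact_force: [-0.3, -0.7, -1.1]
opening: 1.004
```

```bash
python3 -c "
from mv import *
from snap import *
show([.4998,.0476,.20],.155)
zoom(snap(11,'scene'),230,150,80,90,6.5,'pics/s11.png')
np.set_printoptions(precision=1,suppress=True)
s=load('scene0');t=load('top0');yaw=.155;o=np.array([.5015,.0883]);ex=np.array([np.cos(yaw),np.sin(yaw)]);ey=np.array([-ex[1],ex[0]])
for c in(t,s):
  P=cloud(c).reshape(-1,3)
  l=np.c_[(P[:,:2]-o)@ex,(P[:,:2]-o)@ey,P[:,2]]*1000
  m=(l[:,2]>35)&(l[:,2]<=150)&(l[:,0]>30)&(l[:,0]<140)&(abs(l[:,1]+10)<60)
  q=l[m];print('head',len(q),q.min(0),q.max(0))
  m=(l[:,2]>40)&(l[:,2]<=80)&(abs(l[:,0]+8)<25)&(abs(l[:,1]+40)<25)
  q=l[m];print('knob',len(q),q.min(0),q.max(0),np.median(q,0))
"
```

```text
t 9.283 p [ 0.5177 -0.056   0.2229] yaw tool x 0.155 y dir [ 0.0054 -0.0016 -1.    ] open 1.0036 F [-0.3236 -0.6557 -1.1411]
q [-0.3028 -0.0527  1.9639  0.0001  1.2248 -0.4579]
turn deg [0.1406 0.0023 0.2918] shift mm [ -1.7955  22.602  105.2005]
head 241 [ 34.5 -70.   35. ] [106.7  49.5  79.5]
knob 67 [-15.6 -51.   40.3] [ -0.  -27.1  77.4] [ -9.6 -40.3  69.1]
head 138 [ 35.6 -69.9  35.3] [105.9  43.4  75.7]
knob 85 [-21.2 -55.   40. ] [ -0.2 -29.6  71.4] [ -6.4 -46.4  57.7]
```

View pics/s11.png

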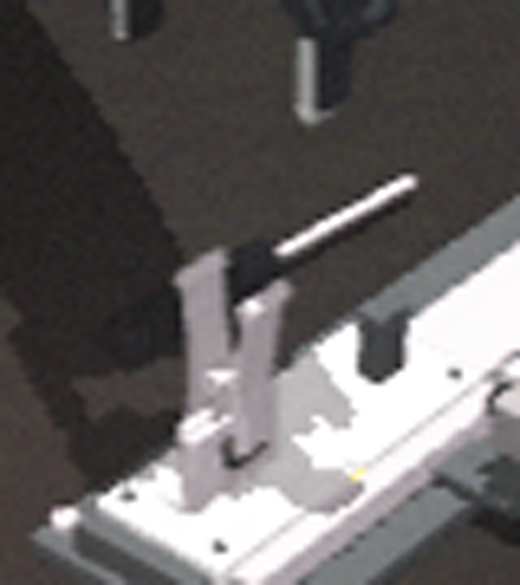

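The clip stands by itself on plate and fence, and the grip is free at (385,345). I'll move over the grip.

>>> step_arm(
  rows=[
    [[0,0,0],[0,10,40],0.3],
    [[0,0,0],[-1,22,75],0.4],
    [[0,0,0],[-1,22,105],0.45],
    [[0,0,0],[-1,22,105],0.45],
    [[0,0,0],[-1,22,105],0.45],
    [[0,0,0],[-1,22,105],0.45],
  ],
)

```text
time: 9.83
eef_pos: [0.4985, 0.0478, 0.1968]
tcp_rot: [0.705, 0.054, -0.056, -0.705]
contact_force: [0.4, -0.8, -0.4]
opening: 0.55
```

```bash
python3 -c "
from mv import *
from snap import *
show([.4998,.0476,.10],.155)
zoom(snap(12,'scene'),240,120,90,100,6,'pics/s12.png')
"
```

```text
t 9.833 p [0.4985 0.0478 0.1968] yaw tool x 0.1556 y dir [-0.0022 -0.0003 -1.    ] open 0.5496 F [ 0.3586 -0.8076 -0.4366]
q [-0.107  -0.0697  2.0293 -0.0005  1.1841 -0.2624]
turn deg [-0.0045  0.0347 -0.1265] shift mm [ 1.4536 96.8342 -0.4218]
```

View pics/s12.png

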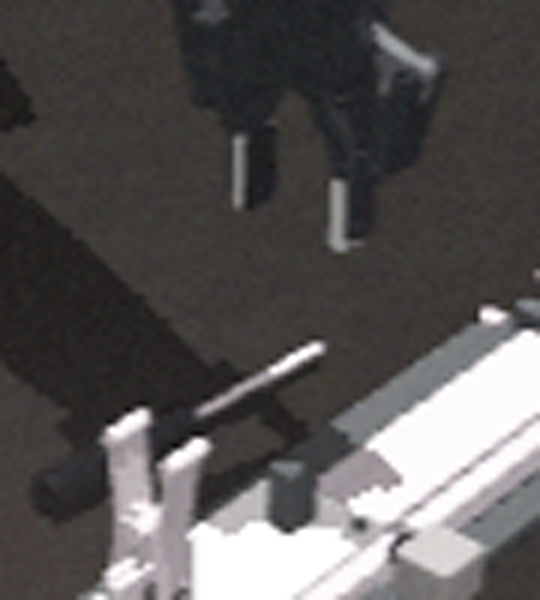

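>>> step_arm(
  rows=[
    [[0,0,0],[1,35,0],0.45],
    [[0,0,0],[1,75,0],0.45],
    [[0,0,0],[1,105,0],0.45],
    [[0,0,0],[1,115,0],0.45],
    [[0,0,0],[1,115,0],0.45],
    [[0,0,0],[1,115,0],0.45],
  ],
)

```text
time: 10.38
eef_pos: [0.5008, 0.0473, 0.0837]
tcp_rot: [0.705, 0.054, -0.054, -0.705]
contact_force: [-0.2, -0.0, 0.3]
opening: 0.55
```

```bash
python3 -c "
from mv import *
from snap import *
show([.4998,.0476,.037],.155)
zoom(snap(13,'scene'),240,140,80,90,6.5,'pics/s13.png')
"
```

```text
t 10.383 p [0.5008 0.0473 0.0837] yaw tool x 0.1538 y dir [ 0.0003 -0.0001 -1.    ] open 0.5504 F [-0.2205 -0.0105  0.3098]
q [-0.1077  0.0862  2.1029 -0.0001  0.9522 -0.2615]
turn deg [ 0.0086 -0.0664  0.0148] shift mm [-0.9241 46.7181  0.4179]
```

View pics/s13.png

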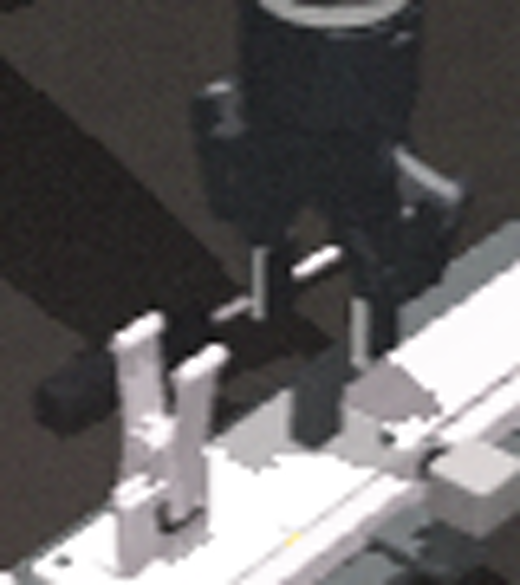

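The pads at (262,280) and (358,330) straddle the grip at (315,395). I'll lower and grip.

>>> step_arm(
  rows=[
    [[0,0,0],[-0.5,15,0],0.45],
    [[0,0,0],[-0.5,30,0],0.45],
    [[0,0,0],[-0.5,40,0],0.45],
    [[0,0,0],[-0.5,46,0],0.45],
    [[0,0,0],[-0.5,46,0],0.45],
    [[0,0,0],[-0.5,46,0],0.45],
  ],
)

```text
time: 10.93
eef_pos: [0.5003, 0.048, 0.0379]
tcp_rot: [0.705, 0.055, -0.054, -0.705]
contact_force: [-0.0, 0.1, -0.2]
opening: 0.547
```

>>> step_arm(
  rows=[
    [[0,0,0],[0,0,0],0.6],
    [[0,0,0],[0,0,0],0.7],
    [[0,0,0],[0,0,0],0.76],
    [[0,0,0],[0,0,0],0.85],
    [[0,0,0],[0,0,0],0.85],
    [[0,0,0],[0,0,0],0.85],
  ],
  newtons=30,
)

```text
time: 11.43
eef_pos: [0.4991, 0.0479, 0.0378]
tcp_rot: [0.705, 0.054, -0.056, -0.705]
contact_force: [-4.2, -0.6, 5.4]
opening: 0.181
```

```bash
python3 -c "
from mv import *
from snap import *
show([.4998,.0476,.037],.155)
zoom(snap(14,'scene'),240,140,80,90,6.5,'pics/s14.png')
"
```

```text
t 11.433 p [0.4991 0.0479 0.0378] yaw tool x 0.1557 y dir [-0.0017 -0.0004 -1.    ] open 0.1811 F [-4.2023 -0.593   5.3504]
q [-0.1066  0.1638  2.1205 -0.0008  0.859  -0.2617]
turn deg [ 0.0068  0.0382 -0.1012] shift mm [ 0.605   0.8066 -0.4376]
```

View pics/s14.png

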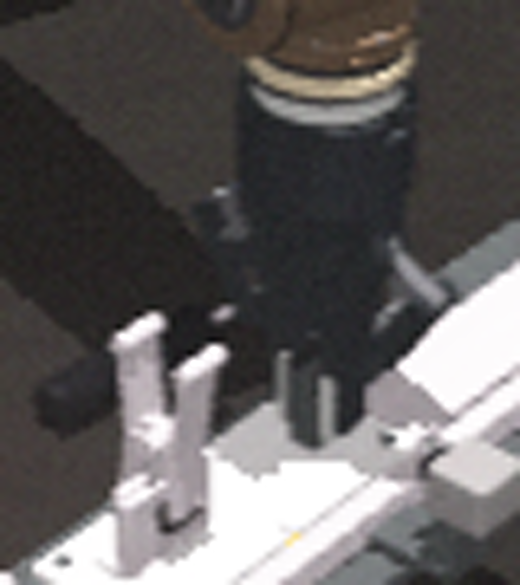

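The grip is held (opening 0.18, about 15.4 mm). The notch should be about 90 mm along. I'll slide most of the way first, relieving the small side push.

>>> step_arm(
  rows=[
    [[0,0,0],[-0.5,-0.5,4],0.85],
    [[0,0,0],[-0.8,-0.5,12],0.85],
    [[0,0,0],[-0.8,-0.5,20],0.85],
    [[0,0,0],[-0.8,-0.5,28],0.85],
    [[0,0,0],[-0.8,-0.5,36],0.85],
    [[0,0,0],[-0.8,-0.5,44],0.85],
    [[0,0,0],[-0.8,-0.5,52],0.85],
    [[0,0,0],[-0.8,-0.5,60],0.85],
    [[0,0,0],[-0.8,-0.5,60],0.85],
  ],
)

```text
time: 12.23
eef_pos: [0.4896, 0.1083, 0.0378]
tcp_rot: [-0.705, -0.055, 0.055, 0.705]
contact_force: [0.2, 2.4, 1.1]
opening: 0.174
```

```bash
python3 -c "
from mv import *
from snap import *
show([.4991-.0132,.0479+.0890,.038],.155)
zoom(snap(15,'scene'),230,120,130,110,6,'pics/s15.png')
zoom(snap(15,'top'),155,190,180,110,4.4,'pics/t15.png')
"
```

```text
t 12.233 p [0.4896 0.1083 0.0378] yaw tool x 0.1554 y dir [ 0.0008  0.0011 -1.    ] open 0.174 F [0.1902 2.4096 1.0688]
q [ 0.0146  0.1624  2.122   0.0015  0.8563 -0.1419]
turn deg [-0.0574  0.0251  0.0563] shift mm [ 0.7331 -0.1224 28.8115]
```

View pics/s15.png

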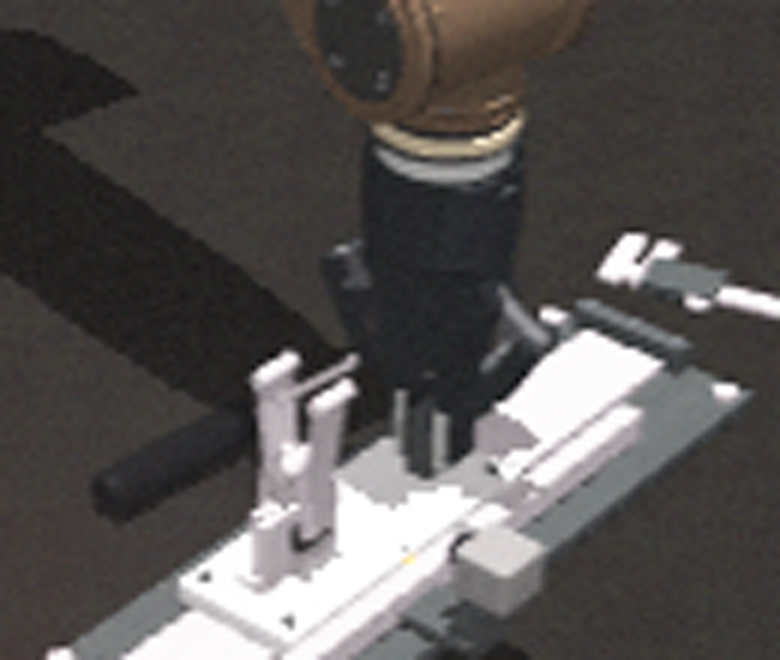

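View pics/t15.png

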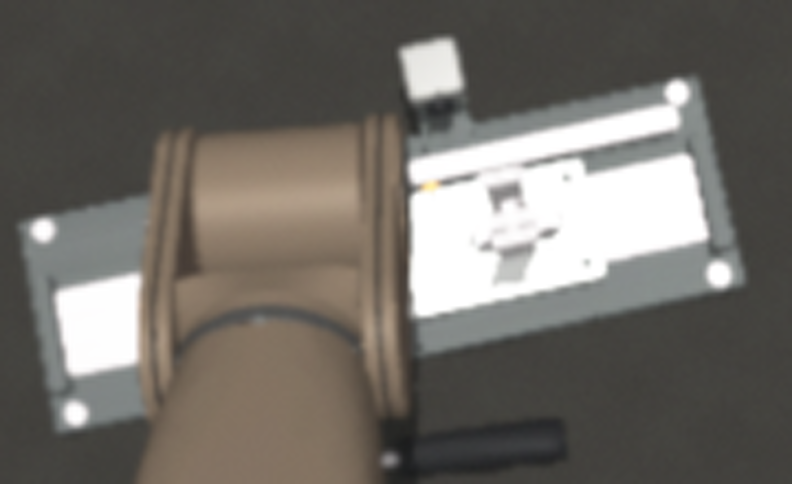

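The carriage moves with the clip on it. The index line is at (429,186) in the top zoom, and the notch is hidden by the wrist. I'll go on in smaller steps, reading the force.

>>> step_arm(
  rows=[
    [[0,0,0],[0.3,0,4],0.85],
    [[0,0,0],[0.3,0,8],0.85],
    [[0,0,0],[0.3,0,12],0.85],
    [[0,0,0],[0.3,0,16],0.85],
    [[0,0,0],[0.3,0,20],0.85],
    [[0,0,0],[0.3,0,20],0.85],
  ],
)

```text
time: 12.83
eef_pos: [0.4866, 0.1273, 0.0378]
tcp_rot: [-0.705, -0.055, 0.055, 0.705]
contact_force: [-1.1, 1.4, 2.0]
opening: 0.184
```

```bash
python3 -c "
from mv import *
from h import *
show([.4991-.0139,.0479+.0889,.038],.155)
t=load('top15');yaw=.155;o=np.array([.5015,.0883]);ex=np.array([np.cos(yaw),np.sin(yaw)]);ey=np.array([-ex[1],ex[0]])
uv=(np.array([[429,186.],[566,178],[587,263]])+.5)/4.4-.5+[155,190]
X=plane(t,uv,.03);print(((X[:,:2]-o)@ey)*1e3)
"
```

```text
t 12.833 p [0.4866 0.1273 0.0378] yaw tool x 0.1549 y dir [-0.0004  0.0004 -1.    ] open 0.1844 F [-1.1027  1.4442  2.0339]
q [ 0.0537  0.1662  2.1177  0.0006  0.8581 -0.1016]
turn deg [-0.027  -0.0041 -0.0186] shift mm [ 0.076  -0.1805  9.5913]
[ -38.4501 -118.5835 -119.8146]
```

>>> step_arm(
  rows=[
    [[0,0,0],[0,0,1],0.85],
    [[0,0,0],[0,0,2],0.85],
    [[0,0,0],[0,0,3],0.85],
    [[0,0,0],[0,0,4],0.85],
    [[0,0,0],[0,0,5],0.85],
    [[0,0,0],[0,0,5],0.85],
  ],
)

```text
time: 13.33
eef_pos: [0.4858, 0.1323, 0.0378]
tcp_rot: [-0.705, -0.055, 0.055, 0.705]
contact_force: [-2.9, -0.6, 4.8]
opening: 0.182
```

>>> step_arm(
  rows=[
    [[0,0,0],[0,0,0.5],0.85],
    [[0,0,0],[0,0,1],0.85],
    [[0,0,0],[0,0,1],0.85],
  ],
)

```text
time: 13.58
eef_pos: [0.4857, 0.1334, 0.0378]
tcp_rot: [-0.705, -0.055, 0.055, 0.705]
contact_force: [-3.3, -1.1, 4.6]
opening: 0.183
```

>>> step_arm(
  rows=[
    [[0,0,0],[0,0,0.5],0.85],
    [[0,0,0],[0,0,1],0.85],
    [[0,0,0],[0,0,1],0.85],
  ],
)

```text
time: 13.83
eef_pos: [0.4855, 0.1347, 0.0378]
tcp_rot: [-0.704, -0.055, 0.055, 0.705]
contact_force: [-2.9, -0.4, 6.0]
opening: 0.184
```

>>> step_arm(
  rows=[
    [[0,0,0],[0,0,0.5],0.85],
    [[0,0,0],[0,0,1],0.85],
    [[0,0,0],[0,0,1],0.85],
  ],
)

```text
time: 14.08
eef_pos: [0.4853, 0.136, 0.0378]
tcp_rot: [-0.704, -0.055, 0.055, 0.706]
contact_force: [-3.3, 1.4, 4.9]
opening: 0.182
```

>>> step_arm(
  rows=[
    [[0,0,0],[0,0,0.5],0.85],
    [[0,0,0],[0,0,1],0.85],
    [[0,0,0],[0,0,1],0.85],
  ],
)

```text
time: 14.33
eef_pos: [0.4852, 0.1368, 0.0378]
tcp_rot: [-0.704, -0.055, 0.055, 0.705]
contact_force: [-3.1, -0.4, 4.5]
opening: 0.181
```

At 13.83 to 14.08 s the rail force flipped to +1.4 N, pulled forward, at about 89–90 mm of travel. That looks like the ball dropping in, so I'll probe gently in both directions.

>>> step_arm(
  rows=[
    [[0,0,0],[-0.4,0,0.5],0.85],
    [[0,0,0],[-0.4,0,1],0.85],
    [[0,0,0],[-0.4,0,1],0.85],
    [[0,0,0],[-0.4,0,1],0.85],
  ],
)

```text
time: 14.67
eef_pos: [0.4851, 0.137, 0.0378]
tcp_rot: [-0.705, -0.055, 0.054, 0.705]
contact_force: [-0.1, -1.7, 3.6]
opening: 0.183
```

>>> step_arm(
  rows=[
    [[0,0,0],[0,0,0.5],0.85],
    [[0,0,0],[0,0,0.5],0.85],
    [[0,0,0],[0,0,0.5],0.85],
  ],
)

```text
time: 14.92
eef_pos: [0.4851, 0.137, 0.0378]
tcp_rot: [0.705, 0.055, -0.054, -0.705]
contact_force: [-0.2, -4.7, 4.2]
opening: 0.181
```

```bash
python3 -c "
from mv import *
from snap import *
show([.4991-.0139,.0479+.0889,.038],.155)
t=snap(16,'top');zoom(t,155,190,180,110,4.4,'pics/t16.png')
"
```

```text
t 14.917 p [0.4851 0.137  0.0378] yaw tool x 0.1551 y dir [ 0.0009 -0.0004 -1.    ] open 0.1811 F [-0.2108 -4.6773  4.2228]
q [ 0.074   0.1679  2.1156 -0.0006  0.8572 -0.0807]
turn deg [0.0306 0.0051 0.0465] shift mm [ 0.0244 -0.1627 -0.2404]
```

View pics/t16.png

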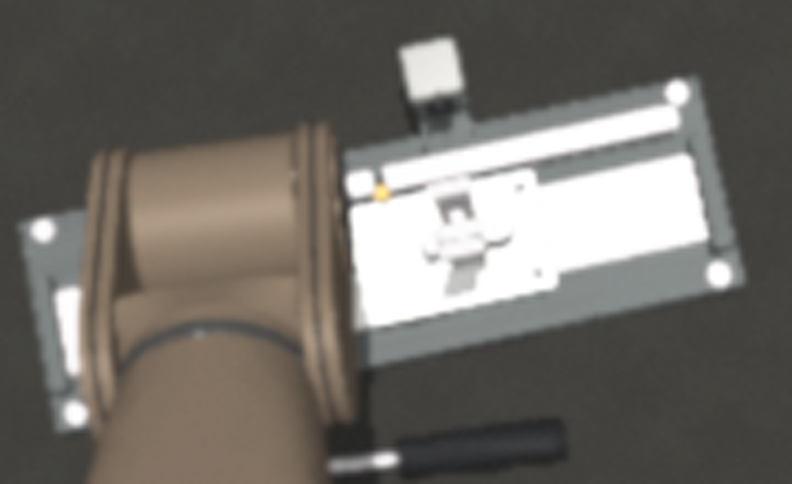

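Pushing 1.5 mm further built up 4.7 N with no motion. The index line at (381,193) is level with the notch gap at (379,180). I'll back off to relax, probing slightly the other way first.

>>> step_arm(
  rows=[
    [[0,0,0],[0,0,-1],0.85],
    [[0,0,0],[0,0,-2],0.85],
    [[0,0,0],[0,0,-2],0.85],
    [[0,0,0],[0,0,-2],0.85],
  ],
)

```text
time: 15.3
eef_pos: [0.4852, 0.1365, 0.0378]
tcp_rot: [-0.704, -0.055, 0.054, 0.706]
contact_force: [-0.2, 5.6, 4.1]
opening: 0.18
```

>>> step_arm(
  rows=[
    [[0,0,0],[0,-0.3,0.6],0.85],
    [[0,0,0],[0,-0.3,0.6],0.85],
    [[0,0,0],[0,-0.3,0.6],0.85],
    [[0,0,0],[0,-0.3,0.6],0.85],
  ],
)

```text
time: 15.63
eef_pos: [0.4852, 0.1365, 0.0379]
tcp_rot: [-0.705, -0.055, 0.054, 0.705]
contact_force: [1.8, 4.2, 1.7]
opening: 0.18
```

```bash
python3 -c "
from mv import *
from snap import *
show()
t=snap(17,'top');zoom(t,225,215,50,40,14,'pics/t17.png')
s=snap(17,'scene');cv2.imwrite('pics/s17.png',s['p'][:,:,::-1])
show()
"
```

```text
t 15.633 p [0.4852 0.1365 0.0379] yaw tool x 0.1546 y dir [ 0.001   0.0014 -1.    ] open 0.1797 F [1.8384 4.2177 1.7308]
q [ 0.0721  0.1674  2.1161  0.0017  0.857  -0.0836]
t 15.733 p [0.4852 0.1366 0.0379] yaw tool x 0.1546 y dir [ 0.001   0.0014 -1.    ] open 0.1804 F [1.8582 4.6937 1.7562]
q [ 0.0721  0.1674  2.1161  0.0017  0.857  -0.0836]
```

View pics/t17.png

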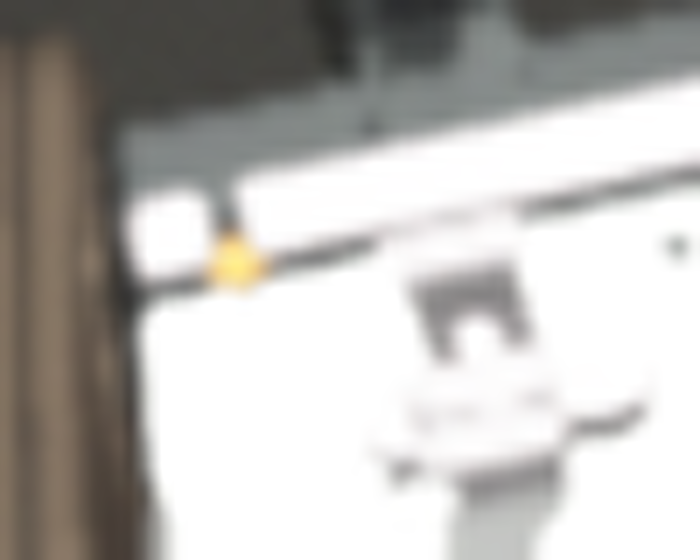

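View pics/s17.png

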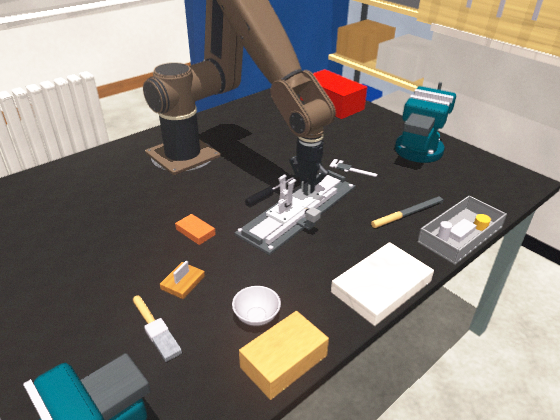

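The line and gap coincide at (235,262) and (230,215), and resistance builds both ways: −4.7 N pushing, +5.6 N pulling. I'll ease off the remaining pull.

>>> step_arm(
  rows=[
    [[0,0,0],[-0.2,0,0.5],0.85],
    [[0,0,0],[-0.2,0,0.8],0.85],
    [[0,0,0],[-0.2,0,0.8],0.85],
    [[0,0,0],[-0.2,0,0.8],0.85],
    [[0,0,0],[-0.2,0,0.8],0.85],
  ],
)

```text
time: 16.15
eef_pos: [0.4851, 0.1366, 0.0379]
tcp_rot: [-0.705, -0.055, 0.054, 0.705]
contact_force: [4.1, 2.5, -2.2]
opening: 0.18
```

```bash
python3 -c "
from mv import *
from snap import *
show()
t=snap(18,'top');zoom(t,225,215,50,40,14,'pics/t18.png')
zoom(snap(18,'scene'),230,120,130,110,6,'pics/s18.png')
show()
d=np.array(ctrl.get_state()['eef_pos'])-[.4991,.0479,.0378];print(np.linalg.norm(d))
"
```

```text
t 16.15 p [0.4851 0.1366 0.0379] yaw tool x 0.1548 y dir [ 0.0015  0.0002 -1.    ] open 0.1797 F [ 4.1334  2.5098 -2.2007]
q [ 0.0729  0.1673  2.1162  0.0001  0.8565 -0.082 ]
t 16.25 p [0.4852 0.1366 0.0379] yaw tool x 0.1549 y dir [ 0.0015  0.0002 -1.    ] open 0.1862 F [ 4.9682  2.4818 -1.211 ]
q [ 0.0729  0.1673  2.1162  0.0001  0.8565 -0.082 ]
0.08980901923229147
```

View pics/t18.png

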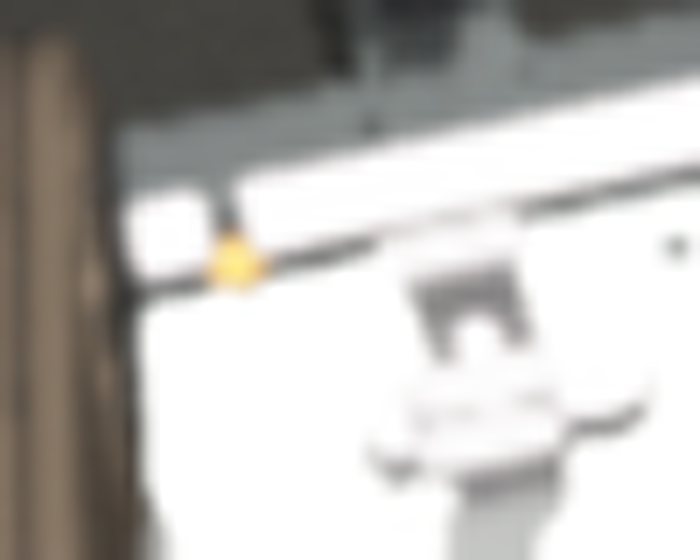

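View pics/s18.png

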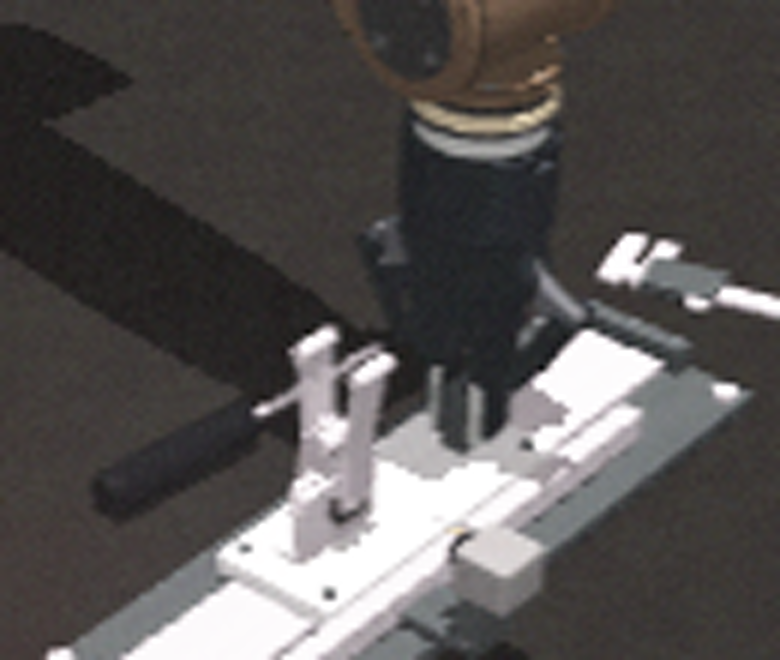

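The ball is in the notch, the clip is upright on plate and fence, and the grip is held. I'll hand the job in.

```bash
python3 -c "
from plant import ctrl
print(ctrl.sign_off()); s=ctrl.get_state(); print(s['time'],s['eef_pos'],s['contact_force'],s['opening'])"
```

```text
the job is handed in; nothing more can be done
None
the job is handed in; nothing more can be done
```

I took the clip off its parking block and let it close on plate and fence. I then slid the carriage about 90 mm by its grip until the ball dropped into the notch, and handed the job in at about 16.3 s of the 56 s allowed. No verdict was reported.

- **Notch:** I had measured about 90 mm from index line to notch in the first pictures, and the arm travelled 89.8 mm. With the ball in, resistance built up with hardly any motion: 4.7 N pushing and 5.6 N pulling. The last top picture shows the index line level with the notch gap.
- **Clip:** The last pictures show it upright on plate and fence, with the fingers well clear of it. I could not measure its pinch force or jaw angle; that rests on the pictures and on it riding along with the carriage.
- **Grip:** It is held with a 30 N setting at an opening of about 15 mm.
- **Residual push:** I did not fully relieve the arm's push. About 2.5 N remained along the rail and 4–5 N across it, below the 6–8 N needed to leave the notch.
- **Cameras:** The two cameras disagreed by about 3 mm across the rail. I allowed for that when placing the clip.
- **Bystander tools:** They look unmoved in the pictures; I did not measure their positions again.

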